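# Sort the cabinet after a print run

### The arm

A 6-joint arm with a two-finger parallel gripper is mounted at the origin on the work surface. World frame = base frame: x ahead of the robot, y to its left, z up, the work surface at z = 0. Lengths are in mm, angles in rad, forces in N, time in s.
With the tool pointing down it reaches from about 300 to 775 mm from the base axis. Payload 14.6 kg.
Tool frame: the origin (TCP) lies midway between the tips of the shut fingers; the grasp point (between the pads) lies 19 mm behind it; x points along the fingers, z is the direction in which the jaws open and shut, and the axes are right-handed (so a half turn about x gives the same grasp; the last joint's range is limited). The gripper opens to 94 mm and grips with 3 to 60 N. Pads are 16 mm wide; open, the fingers measure 119 mm over their backs; the gripper's body (75 mm by 177 mm) begins 78 mm behind the grasp point.
Start: joints at [1.233, 0.3, 1.521, -0, 1.321, -0.067], TCP at [147.124, 529.947, 205.446] pointing down, gripper open.
Joint ranges: [-3.03, 3.03], [-0.79, 2.21], [0.23, 2.52], [-1.04, 4.18], [0, 3.07], [-2.55, 2.55]. Speed limits (rad/s): [2.22, 2.22, 2.57, 3.14, 3.14, 3.14].

### API

Orientations are given as [roll, pitch, yaw] about the fixed x, y, z axes, in that order (R = Rz(yaw) Ry(pitch) Rx(roll)).
In Python, from cell import * gives the robot as it stands.
- The arm moves only by the tool play_rows, never from a script. Its argument "motion" is one flat list of numbers, 7 for each row, row after row: the turn, a rotation vector about the tool's x, y, z in rad, then the shift along the tool's x, y, z in m, then the closure, from -1 (fully open) to 1 (shut), so that 0 is half open. In form: [rx, ry, rz, x, y, z, fingers, rx, ry, rz, x, y, z, fingers, ...]. A call has 1 to 20 rows; each row shifts and turns the pose as measured when the row begins, along the tool's axes as they then stand; what a row does not reach is not made up. A row lasts 1/10 s, in which the tool goes at most 50 mm and 8.59 degrees, less where a joint would pass 70% of its speed; a pose out of reach is approached as far as the arm can. A call with a gripper value outside its range is refused whole. The fingers move at their own pace and stop on an object; "newtons" is the grip in N (left out, the last holds). Time passes only in rows, so rows that do not move let the fingers close. It gives the time, the measured TCP pose, the force and the opening at its end, in the units of the state.
- read_state(): the state, without advancing time (a new reading comes with each control period).
- camera(name): name is "side" or "top"; returns (picture, depth): 480x640x3 uint8, blue, green, red; 480x640 float32, mm along the optical axis (not along the pixel's ray), 0 where there is no reading.
- camera_params(name): a dict with "fx", "fy", "cx", "cy" (pixels), "T" (4x4, takes a point from camera to world coordinates). Camera axes: x right, y down, z forward; pixel columns grow to the right and rows downward; lengths in mm; the calibration is good to about 2 mm. A picture is of the moment at which its call begins. camera_params takes no time and is no camera call.
- sign_off(): hands the job in, once; it reports no verdict.
Trained networks look in the newest picture that a camera, given by its name, has taken for a name from the list of things; names that differ only in an ending like _2 or _b are one class to them, and where a whole thing is asked for, a point or a joint stands for the part that bears it (a point fixed in the world has none). Each returns a list of dicts, best first, with "conf" (0 to 1); they miss things now and then, are a little off and sometimes report something else, mostly with a low value. They report only what shows in the picture. A call takes as long as a camera call. They do not tell look-alikes from the thing itself.
- masks_of(camera, name): "region" (480x640 bool, what is visible of it).
- place_of(camera, name): "at" ([x, y, z] in mm, in the coordinates of the camera as it stood for that picture, good to about 4 mm: a listed point, or the origin of a listed thing).
The state is a dict: "clock": time; "joints": joint angles; "qd": joint speeds; "effort": joint torques, N m; "eef_pos": TCP position; "eef_rot": TCP orientation; "wrist_force": force on the tool from outside, world axes, zero at the start; "moment": the same for the moment, N m; "finger_gap": finger opening in mm.
Only numpy, scipy, OpenCV 4.12 (cv2) and the standard library are available. Lean on these libraries where they do the work, as an engineer would, in place of code of your own. Each camera call takes 0.05 s, during which the arm holds its last target.

### The job

The print run is over: put away what is lying about in the cabinet. Both lidded culture dishes go side by side, flat, in the shallow incubator tray, both steel bed clips go right way up, lying clear of the rim and of each other, in the perforated steriliser pan, and the loose bottle stands in the empty bay of the caddy. Carry the dishes level and the bottle upright, set each thing down rather than dropping it, and leave the well plate and the tip box where they are.

Things in the scene. Friction and masses are not known exactly. Their poses are not given: they have to be found in the camera images.
- dish_a_center (a point): Lidded round culture dish of clear plastic, a flat disc 60 mm across and 15 mm high with a small white printed lattice showing through the lid; 35 g; one of two alike. Grip it by its rim. Point: its centre, 7.5 mm above its underside; z up. It starts flat on the work surface, lid up.
- dish_b_center (a point): Lidded round culture dish of clear plastic, a flat disc 60 mm across and 15 mm high with a small white printed lattice showing through the lid; 35 g; one of two alike. Grip it by its rim. Point: its centre, 7.5 mm above its underside; z up. It starts flat on the work surface, lid up.
- clip_a_center (a point): Steel bed clip, one of two alike, 70 g: foot block 18 x 18 x 14 mm with a knurled thumbscrew (16 mm across) on top, 24.5 mm high in all; a strip 12 mm wide slopes from the block down to a tip 87 mm from the block's axis. Starts standing on block and tip; grip it by the block. Point: on the block's axis, 12 mm above its underside; z up, strip along -x, block sides square to x and y.
- clip_b_center (a point): Steel bed clip, one of two alike, 70 g: foot block 18 x 18 x 14 mm with a knurled thumbscrew (16 mm across) on top, 24.5 mm high in all; a strip 12 mm wide slopes from the block down to a tip 87 mm from the block's axis. Starts standing on block and tip; grip it by the block. Point: on the block's axis, 12 mm above its underside; z up, strip along -x, block sides square to x and y.
- bottle_center (a point): Loose round reagent bottle of amber glass with a white screw cap: 34 mm across, straight-sided up to 44 mm, cap 25 mm across from 52 mm up, 68 mm high in all, 60 g; standing upright on the work surface. Point: its centre, 34 mm above its underside; z up. (A like bottle already stands in the caddy and stays there.)
- tray_in (a point): Incubator tray, plain shallow aluminium tray 140 mm (its x) by 200 mm (its y), fixed, 13 mm high with 4 mm walls: inside 132 x 192 mm; grip lips on its two short ends reach out to 113 mm from its middle. Point: middle of its inner floor, 4 mm above the work surface; z up.
- pan_in (a point): Steriliser pan, deeper steel pan with rows of round holes in its floor and a wire bail at each short end, 140 mm (its x) by 200 mm (its y), fixed, 28 mm high with 4 mm walls: inside 132 x 192 mm; the bails reach out to 114 mm from its middle. Point: middle of its inner floor, 4 mm above the work surface; z up.
- caddy_bay (a point): Empty bay of the caddy, a grey plastic box 120 mm (its x) by 200 mm (its y), fixed, 36 mm high, 4 mm walls and a middle divider as high. The other bay, to -y, holds a bottle like the loose one, its axis 98 mm from this point, its top 72 mm above the work surface. The empty bay is 112 mm (x) by 94 mm (y) inside. Point: middle of its floor, 4 mm above the work surface; z up.
- wellplate: Bystander, not to be moved: loose clear six-well plate with lid, 86 mm (x) by 128 mm (y), 20 mm high. Origin: centre of its underside.
- tipbox: Bystander, not to be moved: loose white pipette tip box with a clear lid, 82 mm (x) by 122 mm (y), 67 mm high. Origin: centre of its underside.
Mind the look-alikes: they are no part of the job. What is shaped like the part that bears dish_b_center but orange or purple is not meant.

How it is judged:
By the outcome, as a careful person would: the job done as asked, in the order asked, and still so for the second after the job is handed in, with the robot touching nothing.
It also fails if it takes over 131 s, if anything falls off the work surface, if the arm or the gripper's body presses on something with over 40 N, if the wrist force passes 120 N, or if a joint passes its speed limit or range.

## Working session

There is one attempt and no reset: what is moved stays moved. The work goes in short steps, Python scripts to look and compute and a tool call to move; the robot and the scene stay as the last step left them, time stands still between calls to the robot, and variables do not carry over. Pictures are saved under pics/ and viewed, and the job is handed in when it is done.

Besides the shell and the picture viewer there is one more tool, called after "Request:" as name(argument=value, ...), one argument or row to a line, values as JSON. play_rows: Moves the arm, as the interface text tells. Its arguments: {"type":"object","properties":{"motion":{"type":"array","items":{"type":"number"}},"newtons":{"type":"number"}},"required":["motion"]}

```bash
ls; mkdir -p pics; python3 - <<'E'
from cell import *
import cv2
for n in ("side","top"):
    p,d=camera(n); cv2.imwrite(f"pics/{n}0.png",p); print(n,{k:(v if k!='T' else v) for k,v in camera_params(n).items()})
print(read_state())
E
```

```text
pics
side {'fx': 603.4460543722148, 'fy': 603.4460543722148, 'cx': 315.383293066534, 'cy': 248.11908552726007, 'T': array([[ 9.88149005e-01, -1.06126727e-01,  1.10899334e-01,
         3.29098284e+02],
       [-1.52494351e-01, -7.61202290e-01,  6.30330506e-01,
        -8.58224519e+02],
       [ 1.75219137e-02, -6.39771984e-01, -7.68365012e-01,
         1.12016268e+03],
       [ 0.00000000e+00,  0.00000000e+00,  0.00000000e+00,
         1.00000000e+00]])}
top {'fx': 611.2582425154451, 'fy': 611.2582425154451, 'cx': 314.4064986079178, 'cy': 244.16749993570264, 'T': array([[ 1.27579262e-02, -9.88769163e-01,  1.48905263e-01,
         3.02658162e+02],
       [-9.99829519e-01, -1.46024581e-02, -1.13005350e-02,
         1.79635281e+01],
       [ 1.33480034e-02, -1.48735706e-01, -9.88786893e-01,
         1.37965192e+03],
       [ 0.00000000e+00,  0.00000000e+00,  0.00000000e+00,
         1.00000000e+00]])}
{'clock': 0.1, 'joints': array([ 1.23339663e+00,  3.00423853e-01,  1.52147860e+00,  1.35103075e-05,
        1.32068095e+00, -6.66216152e-02]), 'qd': array([-0.00079169, -0.00140638, -0.00325968, -0.00010955,  0.00066769,
        0.00250088]), 'effort': array([ 2.63386770e-03, -5.32638574e+01, -3.53286481e+01,  7.10228132e-02,
        2.35117658e-02,  7.91402613e-06]), 'eef_pos': array([147.05457177, 529.75435977, 204.95559461]), 'eef_rot': array([ 3.06176291,  1.5698055 , -1.9214075 ]), 'wrist_force': array([ 0.34444393, -0.6195674 , -0.36956442]), 'moment': array([-0.00080636,  0.01778308,  0.02302393]), 'finger_gap': 94.08071627290016}
```

View pics/side0.png

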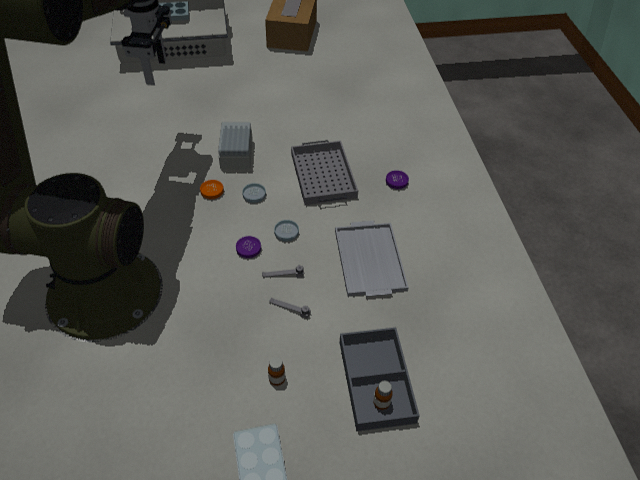

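View pics/top0.png

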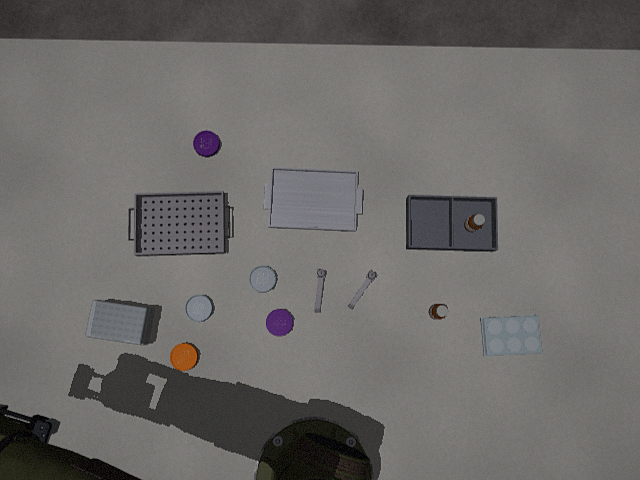

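```bash
python3 - <<'E'
from cell import *
import numpy as np
np.set_printoptions(precision=1,suppress=True)
for n in ("top","side"):
    P=camera_params(n)
    for nm in ["dish_a_center","clip_a_center","bottle_center","tray_in","pan_in","caddy_bay","wellplate","tipbox"]:
        for r in place_of(n,nm):
            c=np.array(r["at"]); w=P["T"]@np.r_[c,1]
            print(n,nm,round(r["conf"],2),w[:3],"px",P["fx"]*c[0]/c[2]+P["cx"],P["fy"]*c[1]/c[2]+P["cy"])
E
```

```text
top dish_a_center 0.77 [360.  258.6   9. ] px 198.45111089394533 308.70192756737515
top bottle_center 0.72 [ 438.3 -132.5   10.1] px 373.88435535729514 276.06077935769883
top bottle_center 0.71 [ 358.7 -273.5   33.4] px 439.2255409803746 312.03956126952215
top bottle_center 0.66 [440.6 -10.4   4.5] px 319.63092803112676 274.54003031130713
top bottle_center 0.37 [ 310.4 -439.4   -0.7] px 510.1054254342599 335.2410551762988
top tray_in 0.73 [616.3   6.9   3.8] px 312.9730476412457 198.4273827264386
top pan_in 0.9 [552.8 314.3   1.9] px 178.03137860823213 223.72217696945762
top caddy_bay 0.65 [ 562.8 -256.6    6.5] px 427.73996097770777 222.76734711828564
top wellplate 0.61 [ 310.8 -438.6   -2. ] px 509.51923889645445 335.0657201888191
top tipbox 0.68 [330.  422.4  -1.1] px 125.22458064299693 321.38095319600654
side dish_a_center 0.77 [361.2 261.8   7.9] px 254.19767471630178 192.41162468379514
side dish_a_center 0.3 [612.4  12.   -1.2] px 368.7959710201235 258.5420924319966
side clip_a_center 0.52 [ 438.6 -126.9   15.4] px 305.021549167707 311.33941724477273
side bottle_center 0.97 [ 360.2 -273.7   33.8] px 276.6739240889031 371.548959735003
side tray_in 0.75 [610.1  14.7  -0.9] px 367.6222812777134 257.6969304434811
side pan_in 0.78 [550.2 313.    3.3] px 322.94079501221603 173.47479291104128
side pan_in 0.61 [360.9 258.9   4.1] px 254.2753198886679 194.2592504928885
side caddy_bay 0.8 [ 564.2 -254.3    2. ] px 372.87250560882734 358.0922309128908
side caddy_bay 0.73 [443.8  -7.7  14.8] px 299.97560880027163 268.66266454894327
side wellplate 0.75 [ 305.7 -433.7   -0.9] px 257.7923388362312 460.589526901568
side wellplate 0.21 [547.7 313.8   1.8] px 321.9671525021428 173.7623905454406
side tipbox 0.86 [328.3 425.5   0.5] px 237.23243829519532 153.88260153610375
side tipbox 0.55 [ 308.1 -434.7   -4.7] px 259.25623512598787 461.66917740581425
```

The top view shows the clear dishes at about (199,308) and (263,279). The clip screws are at (321,272) and (373,274), the loose bottle is at (439,312), and the look-alikes are orange and purple. I'll zoom in for accurate positions.

```bash
python3 - <<'E'
import cv2,numpy as np
t=cv2.imread("pics/top0.png"); s=cv2.imread("pics/side0.png")
g=lambda im,x,y,w,h,k:cv2.resize(im[y:y+h,x:x+w],None,fx=k,fy=k,interpolation=cv2.INTER_CUBIC)
cv2.imwrite("pics/c1.png",cv2.convertScaleAbs(g(t,300,255,90,65,8),alpha=1.8))
cv2.imwrite("pics/c2.png",cv2.convertScaleAbs(g(t,180,255,110,80,7),alpha=1.8))
cv2.imwrite("pics/c3.png",cv2.convertScaleAbs(g(s,225,170,110,160,3.7),alpha=1.8))
cv2.imwrite("pics/c4.png",cv2.convertScaleAbs(g(t,120,150,390,120,2),alpha=1.8))
E
```

```text
(no output)
```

View pics/c1.png

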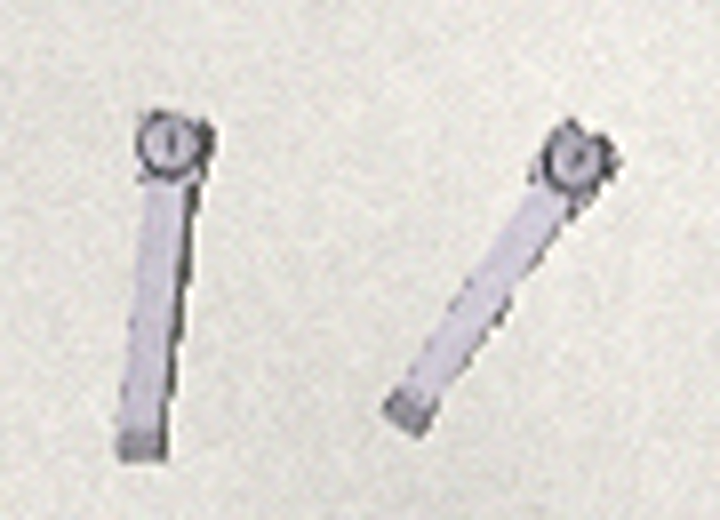

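View pics/c2.png

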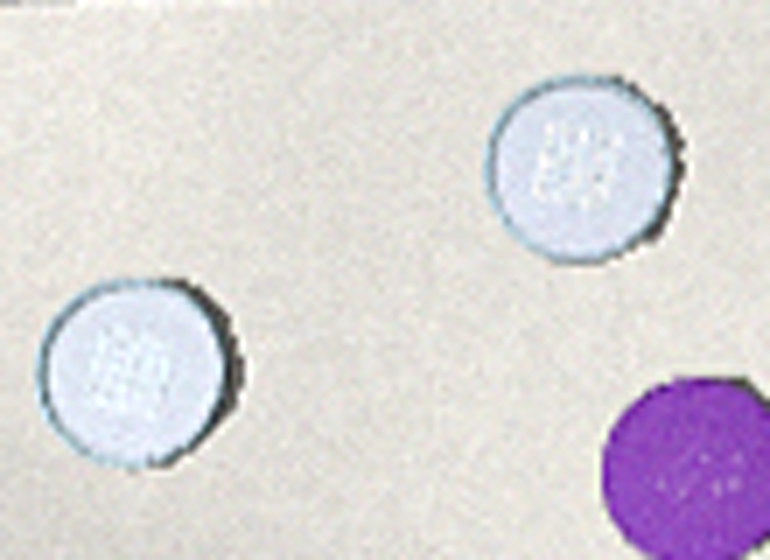

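View pics/c3.png

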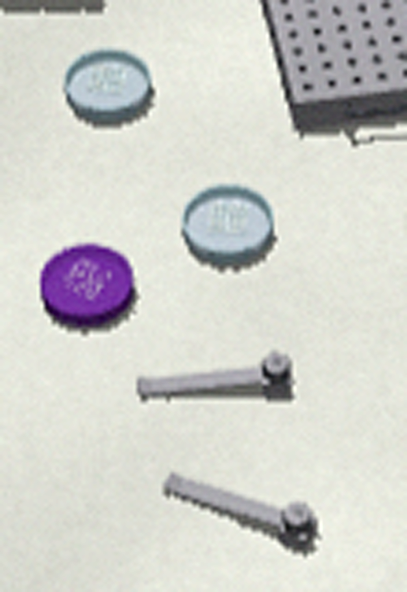

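View pics/c4.png

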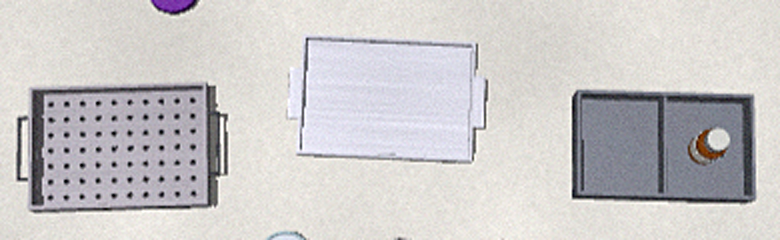

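```bash
cat > h.py <<'E'
import numpy as np
from cell import *
np.set_printoptions(precision=1,suppress=True)
def ray(n,u,v,z):
    P=camera_params(n);T=P["T"]
    d=T[:3,:3]@np.array([(u-P["cx"])/P["fx"],(v-P["cy"])/P["fy"],1]);o=T[:3,3]
    return o+d*(z-o[2])/d[2]
def proj(n,p):
    P=camera_params(n);c=np.linalg.inv(P["T"])@np.r_[p,1]
    return np.array([P["fx"]*c[0]/c[2]+P["cx"],P["fy"]*c[1]/c[2]+P["cy"]])
E
python3 - <<'E'
from h import *
import cv2
cr=lambda x,y,k,ox,oy:((x+.5)/k-.5+ox,(y+.5)/k-.5+oy)
T=lambda x,y,k,ox,oy,z:ray("top",*cr(x,y,k,ox,oy),z)
S=lambda x,y,z:ray("side",*cr(x,y,3.7,225,170),z)
print("dish1 top",T(135,374,7,180,255,13),"dish2",T(582.5,169,7,180,255,13))
# side lid-ellipse centers
print("side d1",S(108,81,14),"d2",S(228,219,14))
print("clip1 screw",T(172,143,8,300,255,24.5),"tip",T(141,458,8,300,255,1))
print("clip2 screw",T(576,158,8,300,255,24.5),"tip",T(401,421,8,300,255,1))
print("side clips",S(278,358,24.5),S(298,510,24.5))
for n,c,z in (("pan",[(31,89),(208,84),(214,206),(31,211)],28),("tray",[(305,38),(475,44),(471,161),(299,154)],13),("caddy",[(574,91),(753,94),(756,201),(573,199)],36)):
    w=np.array([T(*p,2,120,150,z) for p in c]); print(n,w[:,:2].tolist(),w.mean(0))
    e=[w[0]-w[1],w[3]-w[2],w[0]-w[3],w[1]-w[2]]; print([np.round([np.hypot(*a[:2]),np.degrees(np.arctan2(a[1],a[0]))],1).tolist() for a in e])
for n in ("top","side"):
    p,d=camera(n)
    for k,(u,v) in {"top":{"d1":(199,308),"d2":(263,279),"s1":(321,272),"s2":(372,274),"cap":(439,310)},"side":{"d1":(254,192),"d2":(287,229)}}[n].items():
        m=np.median(d[v-1:v+2,u-1:u+2]);P=camera_params(n)
        w=P["T"]@np.array([(u-P["cx"])/P["fx"]*m,(v-P["cy"])/P["fy"]*m,m,1]);print(n,k,w[:3])
    m={r:masks_of(n,r) for r in ("dish_a_center","clip_a_center","bottle_center")}
    for r in m:
        for q in m[r]:
            ys,xs=np.nonzero(q["region"]);print(n,r,round(q["conf"],2),len(xs),xs.mean(),ys.mean(),xs.min(),xs.max(),ys.min(),ys.max())
E
```

```text
dish1 top [361.3 257.1  13. ] dish2 [428.5 117.   13. ]
side d1 [360.3 259.   14. ] d2 [427.5 119.8  14. ]
clip1 screw [443.3 -13.2  24.5] tip [356.9  -6.    1. ]
clip2 screw [ 440.7 -125.8   24.5] tip [368.2 -78.9   1. ]
side clips [443.3  -8.6  24.5] [ 439.4 -123.    24.5]
pan [[614.0690859384802, 407.980039095616], [623.0199085845129, 209.01357307556495], [483.99589957832006, 197.50502302773762], [475.4364668757091, 400.1854729245752]] [549.1 303.7  28. ]
[[199.2, 92.6], [202.9, 92.4], [138.9, 3.2], [139.5, 4.7]]
tray [[682.5640500657123, 101.6154548030249], [678.6683930082135, -94.2292496558789], [541.7967655422489, -90.00090212646715], [546.9096280785207, 105.29529173854459]] [612.5   5.7  13. ]
[[195.9, 88.9], [195.4, 88.5], [135.7, -1.6], [136.9, -1.8]]
caddy [[619.6120899981431, -204.18592079076979], [619.35881385426, -406.70180504289], [497.330645026256, -406.1944333269408], [496.58758753094554, -201.87122394660543]] [ 558.2 -304.7   36. ]
[[202.5, 89.9], [204.3, 90.2], [123.0, -1.1], [122.0, -0.2]]
top d1 [361.3 256.7  13.6]
top d2 [428.1 116.6  10.6]
top s1 [444.5 -13.1  22.5]
top s2 [ 441.6 -127.    22.4]
top cap [ 361.6 -265.7   67.8]
top dish_a_center 0.82 599 198.29048414023373 308.08848080133555 185 212 295 321
top clip_a_center 0.77 239 362.02928870292885 288.64853556485355 348 375 271 308
top clip_a_center 0.69 2363 510.5272958104105 335.4384257300042 480 542 315 357
top bottle_center 0.82 216 438.10185185185185 311.52314814814815 430 447 304 319
side d1 [360.6 257.5  13.7]
side d2 [429.2 118.5  14.6]
side dish_a_center 0.77 371 253.6469002695418 193.11859838274933 242 265 184 202
side clip_a_center 0.5 303 293.6798679867987 308.28052805280527 271 310 299 319
side bottle_center 0.86 440 276.5409090909091 371.45681818181816 268 285 356 385
```

```bash
cat > ov.py <<'E'
from h import *
import cv2
def box(n,im,k,ox,oy,c,yaw,L,W,z,col):
    a=np.radians(yaw);R=np.array([[np.cos(a),-np.sin(a)],[np.sin(a),np.cos(a)]])
    pts=[(proj(n,np.r_[R@np.array([sx*L/2,sy*W/2])+c,z])-[ox,oy]+.5)*k-.5 for sx,sy in((1,1),(1,-1),(-1,-1),(-1,1))]
    cv2.polylines(im,[np.round(np.array(pts)*8).astype(np.int32)],True,col,1,cv2.LINE_AA,3)
import sys
C={"pan":([551,311],3,140,200,28),"tray":([613,6],-1.8,140,200,13),"caddy":([560,-307],0,120,200,36)}
if len(sys.argv)>1: C.update(eval(sys.argv[1]))
out=[]
for n,rs in (("top",{"pan":(122,180,120,85),"tray":(258,158,112,85),"caddy":(395,185,112,75)}),("side",{"pan":(285,130,80,85),"tray":(325,210,90,95),"caddy":(330,320,95,115)})):
    src=cv2.imread(f"pics/{n}0.png")
    for nm,(ox,oy,w,h) in rs.items():
        k=min(390//w,390//h) if n=="side" else 3
        k=3
        im=cv2.convertScaleAbs(cv2.resize(src[oy:oy+h,ox:ox+w],None,fx=k,fy=k,interpolation=cv2.INTER_CUBIC),alpha=1.8)
        c,y,L,W,H=C[nm]
        box(n,im,k,ox,oy,c,y,L,W,H,(0,0,255)); box(n,im,k,ox,oy,c,y,L-8,W-8,4,(0,255,0)); box(n,im,k,ox,oy,c,y,L,W,0,(255,0,0))
        cv=np.zeros((345,360,3),np.uint8) if False else np.zeros((300,266,3),np.uint8)
        im=im[:300,:266] if False else cv2.resize(im,None,fx=min(1,266/im.shape[1],300/im.shape[0]),fy=min(1,266/im.shape[1],300/im.shape[0])) if False else im
        cv=np.zeros((max(300,0),0,3),np.uint8)
        out.append((n,nm,im))
def row(l):
    H=max(i.shape[0] for i in l); return cv2.hconcat([cv2.copyMakeBorder(i,0,H-i.shape[0],0,4,cv2.BORDER_CONSTANT) for i in l])
a=row([o[2] for o in out[:3]]);b=row([o[2] for o in out[3:]])
for i,m in enumerate((a,b)):
    f=min(1,800/m.shape[1]); 
    cv2.imwrite(f"pics/{sys.argv[2] if len(sys.argv)>2 else 'ov'}_{i}.png",m if f==1 else cv2.resize(m,None,fx=f,fy=f,interpolation=cv2.INTER_AREA))
E
python3 ov.py
sleep 1
```

```text
(no output)
```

View pics/ov_0.png

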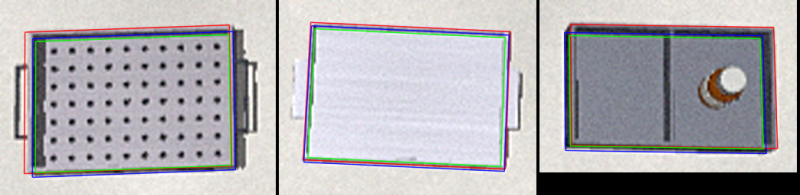

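View pics/ov_1.png

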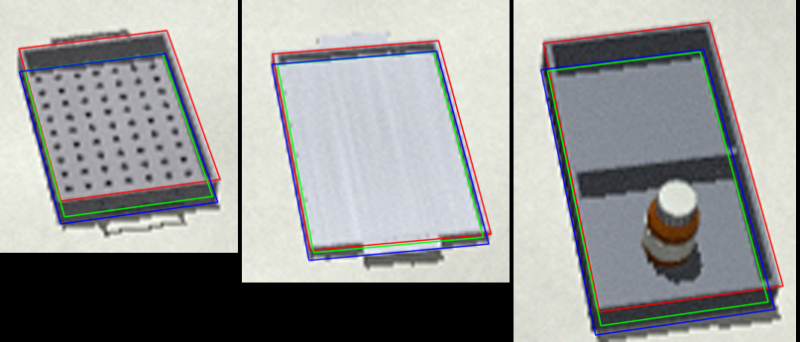

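```bash
cat >> h.py <<'E'
from scipy.spatial.transform import Rotation as Ro
def rem(x,y,z,jaw):
    s=read_state();R=Ro.from_euler('xyz',s["eef_rot"]).as_matrix()
    a=np.degrees(np.arctan2(R[1,2],R[0,2]));d=(jaw-a+90)%180-90
    # after turn: x down
    j=np.radians(a+d);Z=np.array([np.cos(j),np.sin(j),0]);X=np.array([0,0,-1.]);Y=np.cross(Z,X)
    D=np.array([x,y,z])-s["eef_pos"]
    print("clock",s["clock"],"pos",s["eef_pos"],"gap",s["finger_gap"],"F",s["wrist_force"],"q",np.round(s["joints"],2))
    Rg=np.c_[X,Y,Z]; rv=Ro.from_matrix(R.T@Rg).as_rotvec()
    print("jaw",a,"turn rotvec",np.round(rv,3),"shift after turn (mm xyz tool)",np.array([X@D,Y@D,Z@D]), "q6 est",s["joints"][5])
E
python3 - <<'E'
from h import *
rem(361,258,150,0)
rem(361,258,150,90)
E
```

```text
clock 1.3 pos [147.1 530.  205.5] gap 94.00840472862419 F [-0.5  0.8  0.7] q [ 1.2  0.3  1.5  0.   1.3 -0.1]
jaw 74.48442188814612 turn rotvec [ 1.3 -0.  -0. ] shift after turn (mm xyz tool) [  55.5 -272.   213.9] q6 est -0.06659416041624573
clock 1.3 pos [147.1 530.  205.5] gap 94.00840472862419 F [-0.5  0.8  0.7] q [ 1.2  0.3  1.5  0.   1.3 -0.1]
jaw 74.48442188814612 turn rotvec [-0.3  0.  -0. ] shift after turn (mm xyz tool) [  55.5 -213.9 -272. ] q6 est -0.06659416041624573
```

Request:
play_rows(
  motion=[0.13, 0, 0, 0, 0, 0, -1, 0.13, 0, 0, 0, 0, 0, -1, 0.13, 0, 0, 0, 0, 0, -1, 0.13, 0, 0, 0, 0, 0, -1, 0.13, 0, 0, 0, 0, 0, -1, 0.13, 0, 0, 0, 0, 0, -1, 0.13, 0, 0, 0, 0, 0, -1, 0.13, 0, 0, 0, 0, 0, -1, 0.13, 0, 0, 0, 0, 0, -1, 0.13, 0, 0, 0, 0, 0, -1, 0, 0, 0, 0, -0.03, 0.024, -1, 0, 0, 0, 0, -0.03, 0.024, -1, 0, 0, 0, 0, -0.03, 0.024, -1, 0, 0, 0, 0, -0.03, 0.024, -1, 0, 0, 0, 0, -0.03, 0.024, -1, 0, 0, 0, 0, -0.03, 0.024, -1, 0, 0, 0, 0, -0.03, 0.024, -1, 0, 0, 0, 0, -0.03, 0.024, -1],
  newtons=20,
)

```text
clock: 3.1
eef_pos: [328.9, 273.0, 205.2]
eef_rot: [0.819, 1.569, 0.769]
wrist_force: [0.2, 0.7, -0.2]
finger_gap: 93.7
```

```bash
python3 -c "
from h import *
rem(361,258,80,-2)"
```

```text
clock 3.1 pos [328.9 273.  205.2] gap 93.74264954169792 F [ 0.2  0.7 -0.2] q [0.6 0.  1.8 0.  1.3 0.7]
jaw -2.8876570440614824 turn rotvec [-0.  0. -0.] shift after turn (mm xyz tool) [125.2 -13.9  32.6] q6 est 0.6572742690770892
```

Request:
play_rows(
  motion=[-0.015, 0, 0, 0.02, -0.003, 0.007, -1, 0, 0, 0, 0.025, -0.003, 0.007, -1, 0, 0, 0, 0.025, -0.003, 0.007, -1, 0, 0, 0, 0.025, -0.003, 0.007, -1, 0, 0, 0, 0.02, -0.002, 0.005, -1, 0, 0, 0, 0.01, 0, 0, -1, 0, 0, 0, 0, 0, 0, -1, 0, 0, 0, 0, 0, 0, -1],
)

```text
clock: 3.9
eef_pos: [366.3, 254.0, 78.5]
eef_rot: [0.615, 1.564, 0.574]
wrist_force: [0.0, -0.3, -0.3]
finger_gap: 93.9
```

```bash
python3 -c "
from h import *
import cv2
rem(361,258,3,-2)
for n in('top','side'):
  p,d=camera(n);cv2.imwrite('pics/a_%s.png'%n,p)
P=cv2.imread('pics/a_top.png')[240:350,130:270];Q=cv2.imread('pics/a_side.png')[100:230,190:330]
cv2.imwrite('pics/a.png',cv2.convertScaleAbs(cv2.hconcat([cv2.resize(P,(400,314)),cv2.resize(Q,(338,314))]),alpha=1.8))"
```

```text
clock 3.9 pos [366.3 254.   78.5] gap 93.89497784698274 F [ 0.  -0.3 -0.3] q [0.5 0.2 1.9 0.  1.  0.6]
jaw -2.3896260025400706 turn rotvec [-0.  0. -0.] shift after turn (mm xyz tool) [75.5  3.8 -5.4] q6 est 0.5654030971675136
```

View pics/a.png

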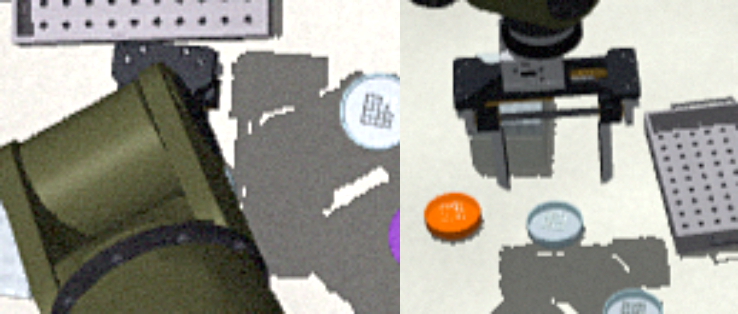

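Request:
play_rows(
  motion=[0, 0, 0, 0.015, 0.002, -0.003, -1, 0, 0, 0, 0.02, 0.002, -0.003, -1, 0, 0, 0, 0.018, 0, 0, -1, 0, 0, 0, 0.012, 0, 0, -1, 0, 0, 0, 0.006, 0, 0, -1, 0, 0, 0, 0, 0, 0, -1, 0, 0, 0, 0, 0, 0, -1],
)

```text
clock: 4.7
eef_pos: [363.8, 261.7, 11.0]
eef_rot: [0.592, 1.552, 0.552]
wrist_force: [0.3, 1.2, 0.7]
finger_gap: 93.7
```

```bash
python3 -c "
from h import *
rem(361,258,4,-2)"
```

```text
clock 4.7 pos [363.8 261.7  11. ] gap 93.65246772959067 F [0.3 1.2 0.7] q [0.5 0.3 2.  0.  0.8 0.6]
jaw -2.300988380835949 turn rotvec [-0.  0. -0.] shift after turn (mm xyz tool) [ 7.  -3.8 -2.7] q6 est 0.5815338215630128
```

```bash
sed -i 's/np.round(rv,3)/np.round(rv,3).tolist()/' h.py; python3 -c "
from h import *
rem(361,258,4,-2)"
```

```text
clock 4.7 pos [363.8 261.7  11. ] gap 93.65246772959067 F [0.3 1.2 0.7] q [0.5 0.3 2.  0.  0.8 0.6]
jaw -2.300988380835949 turn rotvec [-0.005, 0.016, -0.01] shift after turn (mm xyz tool) [ 7.  -3.8 -2.7] q6 est 0.5815338215630128
```

Request:
play_rows(
  motion=[0, 0.016, -0.01, 0.004, -0.004, -0.003, -1, 0, 0, 0, 0.003, 0, 0, -1, 0, 0, 0, 0, 0, 0, -1, 0, 0, 0, 0, 0, 0, -1],
)

```text
clock: 5.1
eef_pos: [361.3, 257.9, 4.9]
eef_rot: [1.342, 1.57, 1.302]
wrist_force: [-0.9, 0.3, 0.4]
finger_gap: 94.0
```

```bash
python3 -c "
from h import *
rem(361,258,4,-2)"
```

```text
clock 5.1 pos [361.3 257.9   4.9] gap 93.97887361863094 F [-0.9  0.3  0.4] q [0.5 0.4 2.  0.  0.8 0.6]
jaw -2.3105048459263084 turn rotvec [-0.005, 0.0, -0.001] shift after turn (mm xyz tool) [ 0.9  0.1 -0.3] q6 est 0.5765364003216304
```

Positioned well. I'll close at 15 N.

Request:
play_rows(
  motion=[0, 0, 0, 0.001, 0, 0, -0.4, 0, 0, 0, 0, 0, 0, -0.2, 0, 0, 0, 0, 0, 0, 0, 0, 0, 0, 0, 0, 0, 0.2, 0, 0, 0, 0, 0, 0, 0.4, 0, 0, 0, 0, 0, 0, 0.4, 0, 0, 0, 0, 0, 0, 0.4, 0, 0, 0, 0, 0, 0, 0.4],
  newtons=15,
)

```text
clock: 5.9
eef_pos: [361.4, 258.0, 4.0]
eef_rot: [1.095, 1.569, 1.055]
wrist_force: [0.3, -0.3, -0.3]
finger_gap: 59.4
```

```bash
python3 -c "
from h import *
rem(613,48,120,-2)"
```

```text
clock 5.9 pos [361.4 258.    4. ] gap 59.41592982022959 F [ 0.3 -0.3 -0.3] q [0.5 0.4 2.  0.  0.8 0.6]
jaw -2.303519101418604 turn rotvec [-0.005, 0.001, -0.001] shift after turn (mm xyz tool) [-116.  -201.1  258.8] q6 est 0.5765563774317037
```

Request:
play_rows(
  motion=[0, 0, 0, -0.005, 0, 0, 0.4, 0, 0, 0, -0.01, 0, 0, 0.4, 0, 0, 0, -0.015, 0, 0, 0.4, 0, 0, 0, -0.015, 0, 0, 0.4, 0, 0, 0, -0.015, 0, 0, 0.4, 0, 0, 0, -0.01, 0, 0, 0.4, 0, 0, 0, -0.005, 0, 0, 0.4, 0, 0, 0, 0, 0, 0, 0.4, 0, 0, 0, 0, 0, 0, 0.4],
)

```text
clock: 6.8
eef_pos: [361.3, 257.9, 85.6]
eef_rot: [0.844, 1.568, 0.804]
wrist_force: [-0.1, 0.2, -1.5]
finger_gap: 59.4
```

```bash
python3 -c "
from h import *
rem(613,48,80,-2)"
```

```text
clock 6.8 pos [361.3 257.9  85.6] gap 59.41667851204502 F [-0.1  0.2 -1.5] q [0.5 0.2 1.9 0.  1.  0.6]
jaw -2.306409421014626 turn rotvec [-0.005, 0.002, -0.002] shift after turn (mm xyz tool) [   5.6 -200.9  258.9] q6 est 0.5766833044325804
```

Request:
play_rows(
  motion=[0, 0, 0, 0, -0.008, 0.01, 0.4, 0, 0, 0, 0, -0.014, 0.018, 0.4, 0, 0, 0, 0, -0.02, 0.026, 0.4, 0, 0, 0, 0, -0.02, 0.026, 0.4, 0, 0, 0, 0, -0.02, 0.026, 0.4, 0, 0, 0, 0, -0.02, 0.026, 0.4, 0, 0, 0, 0, -0.02, 0.026, 0.4, 0, 0, 0, 0, -0.02, 0.026, 0.4, 0, 0, 0, 0, -0.02, 0.026, 0.4, 0, 0, 0, 0, -0.016, 0.021, 0.4, 0, 0, 0, 0, -0.01, 0.013, 0.4, 0, 0, 0, 0, -0.004, 0.005, 0.4, 0, 0, 0, 0, 0, 0, 0.4, 0, 0, 0, 0, 0, 0, 0.4],
)

```text
clock: 8.2
eef_pos: [612.1, 36.8, 74.5]
eef_rot: [-3.028, 1.559, -3.068]
wrist_force: [0.7, 0.1, -0.7]
finger_gap: 59.5
```

```bash
cat > pic.py <<'E'
from h import *
import cv2,sys
# name tx ty tw th sx sy sw sh
nm=sys.argv[1];a=list(map(int,sys.argv[2:10]))
o=[]
for n,b in(("top",a[:4]),("side",a[4:])):
    p,d=camera(n); c=p[b[1]:b[1]+b[3],b[0]:b[0]+b[2]]; s=min(398/b[2],500/b[3]); c=cv2.convertScaleAbs(cv2.resize(c,None,fx=s,fy=s,interpolation=cv2.INTER_CUBIC),alpha=1.8)
    o.append(c)
H=max(i.shape[0] for i in o)
cv2.imwrite(f"pics/{nm}.png",cv2.hconcat([cv2.copyMakeBorder(i,0,H-i.shape[0],0,2,cv2.BORDER_CONSTANT) for i in o]))
E
python3 -c "
from h import *
rem(613,48,80,-2)"; python3 pic.py b 240 140 140 140 280 150 150 160
```

```text
clock 8.2 pos [612.1  36.8  74.5] gap 59.54705311928285 F [ 0.7  0.1 -0.7] q [ 0.   0.6  1.4 -0.   1.1  0. ]
jaw -2.3243247914448513 turn rotvec [-0.006, -0.012, 0.001] shift after turn (mm xyz tool) [-5.5 11.2  0.5] q6 est 0.041776704504247135
```

View pics/b.png

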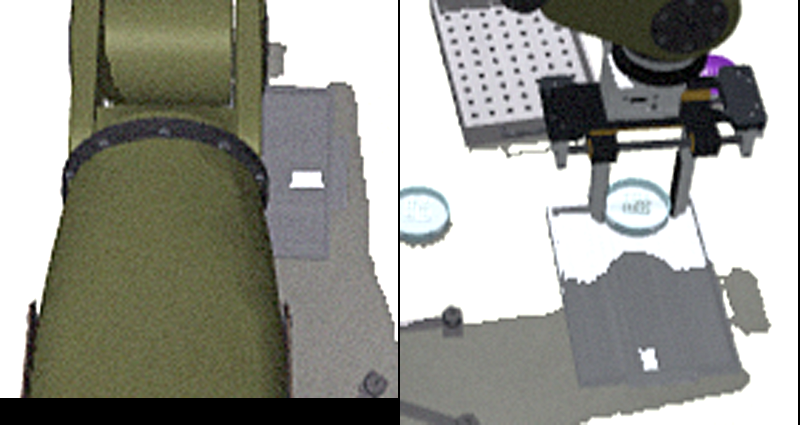

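Request:
play_rows(
  motion=[0, -0.012, 0, 0.01, 0.006, 0, 0.4, 0, 0, 0, 0.015, 0.005, 0, 0.4, 0, 0, 0, 0.015, 0, 0, 0.4, 0, 0, 0, 0.01, 0, 0, 0.4, 0, 0, 0, 0.004, 0, 0, 0.4, 0, 0, 0, 0, 0, 0, 0.4, 0, 0, 0, 0, 0, 0, 0.4],
)

```text
clock: 9.0
eef_pos: [611.3, 50.3, 17.4]
eef_rot: [-1.864, 1.569, -1.901]
wrist_force: [0.1, 0.0, -0.4]
finger_gap: 59.8
```

```bash
python3 -c "
from h import *
rem(613,48,8.2,-2)"
```

```text
clock 9.0 pos [611.3  50.3  17.4] gap 59.82288456992049 F [ 0.1  0.  -0.4] q [ 0.   0.6  1.5 -0.   1.   0.1]
jaw -2.127092462043641 turn rotvec [-0.002, -0.0, 0.001] shift after turn (mm xyz tool) [ 9.2 -2.2  1.8] q6 est 0.06099981053858097
```

Request:
play_rows(
  motion=[0, 0, 0, 0.003, -0.001, 0.001, 0.4, 0, 0, 0, 0.002, 0, 0, 0.4, 0, 0, 0, 0.001, 0, 0, 0.4, 0, 0, 0, 0.001, 0, 0, 0.4, 0, 0, 0, 0, 0, 0, 0.4],
)

```text
clock: 9.5
eef_pos: [613.2, 48.8, 11.2]
eef_rot: [-0.627, 1.569, -0.664]
wrist_force: [-1.0, -0.3, -0.9]
finger_gap: 59.5
```

```bash
python3 -c "
from h import *
rem(613,48,8.2,-2)"
```

```text
clock 9.5 pos [613.2  48.8  11.2] gap 59.480195635027684 F [-1.  -0.3 -0.9] q [ 0.   0.7  1.5 -0.   1.   0.1]
jaw -2.1548548618839276 turn rotvec [-0.003, 0.002, 0.001] shift after turn (mm xyz tool) [ 3.  -0.8 -0.2] q6 est 0.05903332000581488
```

Request:
play_rows(
  motion=[0, 0, 0, 0.001, 0, 0, 0.4, 0, 0, 0, 0.001, 0, 0, 0.4, 0, 0, 0, 0.001, 0, 0, 0.4, 0, 0, 0, 0, 0, 0, 0.4],
)

```text
clock: 9.9
eef_pos: [613.3, 48.9, 8.2]
eef_rot: [-0.512, 1.568, -0.55]
wrist_force: [0.1, -0.5, -0.8]
finger_gap: 59.4
```

```bash
python3 -c "
from h import *
rem(613,48,8.2,-2)"
```

```text
clock 9.9 pos [613.3  48.9   8.2] gap 59.38059543985738 F [ 0.1 -0.5 -0.8] q [ 0.   0.7  1.5 -0.   1.   0.1]
jaw -2.1479277394681358 turn rotvec [-0.003, 0.002, 0.001] shift after turn (mm xyz tool) [-0.  -0.9 -0.3] q6 est 0.05902143367925757
```

Request:
play_rows(
  motion=[0, 0, 0, 0.0005, 0, 0, 0.4, 0, 0, 0, 0, 0, 0, 0.4, 0, 0, 0, 0, 0, 0, 0.4],
)

```text
clock: 10.2
eef_pos: [613.5, 48.9, 8.2]
eef_rot: [-0.453, 1.568, -0.491]
wrist_force: [1.1, -0.4, -0.3]
finger_gap: 59.4
```

```bash
python3 -c "
from h import *
rem(613,48,8.2,-2)
for i in range(3): camera('top'); print(read_state()['wrist_force'])"
```

```text
clock 10.2 pos [613.5  48.9   8.2] gap 59.42261020041763 F [ 1.1 -0.4 -0.3] q [ 0.   0.7  1.5 -0.   1.   0.1]
jaw -2.1498109640840055 turn rotvec [-0.003, 0.003, 0.001] shift after turn (mm xyz tool) [-0.  -0.9 -0.4] q6 est 0.05901459965762382
[ 0.5 -0.5 -1. ]
[ 0.9 -0.1  0.1]
[ 0.1 -0.1  0.2]
```

Request:
play_rows(
  motion=[0, 0, 0, 0.0008, 0, 0, 0.4, 0, 0, 0, 0, 0, 0, 0.4, 0, 0, 0, 0, 0, 0, -0.3, 0, 0, 0, 0, 0, 0, -0.4, 0, 0, 0, 0, 0, 0, -0.5, 0, 0, 0, 0, 0, 0, -0.57, 0, 0, 0, 0, 0, 0, -0.57, 0, 0, 0, 0, 0, 0, -0.57],
)

```text
clock: 11.15
eef_pos: [613.5, 48.9, 7.8]
eef_rot: [-0.486, 1.568, -0.523]
wrist_force: [-0.7, 0.7, -1.1]
finger_gap: 74.2
```

```bash
python3 -c "
from h import *
rem(428,118,90,-2)"
```

```text
clock 11.15 pos [613.5  48.9   7.8] gap 74.16819528170305 F [-0.7  0.7 -1.1] q [ 0.   0.7  1.5 -0.   1.   0.1]
jaw -2.1463991021917943 turn rotvec [-0.003, 0.002, 0.001] shift after turn (mm xyz tool) [ -82.2   62.6 -187.8] q6 est 0.05902798099462604
```

Request:
play_rows(
  motion=[0, 0, 0, -0.008, 0, 0, -0.57, 0, 0, 0, -0.014, 0, 0, -0.57, 0, 0, 0, -0.02, 0, 0, -0.57, 0, 0, 0, -0.02, 0, 0, -0.57, 0, 0, 0, -0.01, 0, 0, -0.7, 0, 0, 0, 0, 0.004, -0.01, -1, 0, 0, 0, 0, 0.007, -0.02, -1, 0, 0, 0, 0, 0.01, -0.03, -1, 0, 0, 0, 0, 0.01, -0.03, -1, 0, 0, 0, 0, 0.01, -0.03, -1, 0, 0, 0, 0, 0.01, -0.03, -1, 0, 0, 0, 0, 0.006, -0.02, -1, 0, 0, 0, 0, 0.002, -0.01, -1, 0, 0, 0, 0, 0, 0, -1, 0, 0, 0, 0, 0, 0, -1],
)

```text
clock: 12.65
eef_pos: [422.5, 117.5, 82.1]
eef_rot: [-1.247, 1.569, -1.284]
wrist_force: [0.4, 0.6, 0.0]
finger_gap: 94.1
```

```bash
python3 -c "
from h import *
rem(428,118,4,-2)"; python3 pic.py c 240 140 140 200 230 150 180 160
```

```text
clock 12.65 pos [422.5 117.5  82.1] gap 94.05656267490835 F [0.4 0.6 0. ] q [ 0.2  0.2  1.9 -0.   1.   0.2]
jaw -2.1291778997698168 turn rotvec [-0.002, 0.001, 0.002] shift after turn (mm xyz tool) [78.1  0.7  5.5] q6 est 0.22713458397453776
```

View pics/c.png

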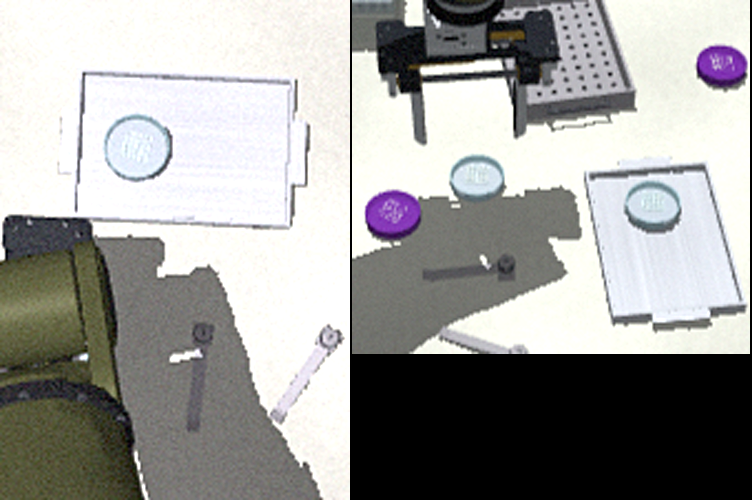

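Dish 1 lies flat in the tray. I'll descend on dish 2.

Request:
play_rows(
  motion=[0, 0, 0, 0.012, 0, 0.003, -1, 0, 0, 0, 0.02, 0, 0.003, -1, 0, 0, 0, 0.018, 0, 0, -1, 0, 0, 0, 0.012, 0, 0, -1, 0, 0, 0, 0.005, 0, 0, -1, 0, 0, 0, 0, 0, 0, -1, 0, 0, 0, 0, 0, 0, -1],
)

```text
clock: 13.45
eef_pos: [432.0, 115.4, 8.4]
eef_rot: [-1.814, 1.569, -1.854]
wrist_force: [0.1, 0.9, -0.3]
finger_gap: 94.3
```

```bash
python3 -c "
from h import *
rem(428,118,4,-2)"
```

```text
clock 13.45 pos [432.  115.4   8.4] gap 94.3306932246167 F [ 0.1  0.9 -0.3] q [ 0.2  0.4  2.  -0.   0.8  0.2]
jaw -2.3387603716892835 turn rotvec [-0.006, -0.001, 0.002] shift after turn (mm xyz tool) [ 4.4  2.5 -4.1] q6 est 0.2228484741926032
```

Request:
play_rows(
  motion=[0, 0, 0, 0.002, 0.002, -0.004, -1, 0, 0, 0, 0.001, 0, 0, -1, 0, 0, 0, 0.001, 0, 0, -0.6, 0, 0, 0, 0, 0, 0, -0.4, 0, 0, 0, 0, 0, 0, -0.2, 0, 0, 0, 0, 0, 0, 0, 0, 0, 0, 0, 0, 0, 0.2, 0, 0, 0, 0, 0, 0, 0.4, 0, 0, 0, 0, 0, 0, 0.4, 0, 0, 0, 0, 0, 0, 0.4, 0, 0, 0, 0, 0, 0, 0.4],
)

```text
clock: 14.55
eef_pos: [428.9, 117.9, 5.7]
eef_rot: [-0.464, 1.568, -0.505]
wrist_force: [0.1, -0.1, 0.6]
finger_gap: 59.6
```

```bash
python3 -c "
from h import *
rem(611,-36,80,-2)"
```

```text
clock 14.55 pos [428.9 117.9   5.7] gap 59.55140227377015 F [ 0.1 -0.1  0.6] q [ 0.2  0.4  2.  -0.   0.8  0.2]
jaw -2.3339142826979105 turn rotvec [-0.006, 0.003, 0.001] shift after turn (mm xyz tool) [ -74.3 -147.5  187.4] q6 est 0.229747552143467
```

Request:
play_rows(
  motion=[0, 0, 0, -0.005, 0, 0, 0.4, 0, 0, 0, -0.01, 0, 0, 0.4, 0, 0, 0, -0.015, 0, 0, 0.4, 0, 0, 0, -0.015, 0, 0, 0.4, 0, 0, 0, -0.015, 0, 0, 0.4, 0, 0, 0, -0.008, 0, 0, 0.4, 0, 0, 0, 0, -0.006, 0.008, 0.4, 0, 0, 0, 0, -0.012, 0.015, 0.4, 0, 0, 0, 0, -0.018, 0.023, 0.4, 0, 0, 0, 0, -0.02, 0.025, 0.4, 0, 0, 0, 0, -0.02, 0.025, 0.4, 0, 0, 0, 0, -0.02, 0.025, 0.4, 0, 0, 0, 0, -0.018, 0.023, 0.4, 0, 0, 0, 0, -0.012, 0.017, 0.4, 0, 0, 0, 0, -0.008, 0.01, 0.4, 0, 0, 0, 0, -0.003, 0.004, 0.4, 0, 0, 0, 0, 0, 0, 0.4, 0, 0, 0, 0, 0, 0, 0.4],
)

```text
clock: 16.35
eef_pos: [605.4, -37.4, 74.4]
eef_rot: [-2.633, 1.569, -2.673]
wrist_force: [0.2, 0.2, -0.1]
finger_gap: 59.4
```

```bash
python3 -c "
from h import *
rem(611,-36,9.7,-2)"
```

```text
clock 16.35 pos [605.4 -37.4  74.4] gap 59.385083238952184 F [ 0.2  0.2 -0.1] q [-0.1  0.6  1.5 -0.   1.1 -0.1]
jaw -2.3256012332266955 turn rotvec [-0.006, -0.002, 0.001] shift after turn (mm xyz tool) [64.7  1.6  5.6] q6 est -0.08038030346083078
```

Request:
play_rows(
  motion=[0, 0, 0, 0.01, 0, 0.003, 0.4, 0, 0, 0, 0.015, 0, 0.003, 0.4, 0, 0, 0, 0.014, 0, 0, 0.4, 0, 0, 0, 0.008, 0, 0, 0.4, 0, 0, 0, 0.004, 0, 0, 0.4, 0, 0, 0, 0, 0, 0, 0.4, 0, 0, 0, 0, 0, 0, 0.4],
)

```text
clock: 17.05
eef_pos: [610.1, -36.0, 17.5]
eef_rot: [-2.98, 1.566, -3.018]
wrist_force: [0.1, 0.0, 0.5]
finger_gap: 59.4
```

```bash
python3 -c "
from h import *
rem(611,-36,9.7,-2)"
```

```text
clock 17.05 pos [610.1 -36.   17.5] gap 59.4391034613202 F [0.1 0.  0.5] q [-0.1  0.6  1.5 -0.   1.  -0.1]
jaw -2.2036764823650925 turn rotvec [-0.004, -0.004, 0.001] shift after turn (mm xyz tool) [7.8 0.  0.9] q6 est -0.0792018196135895
```

Request:
play_rows(
  motion=[0, -0.004, 0, 0.003, 0, 0.001, 0.4, 0, 0, 0, 0.002, 0, 0, 0.4, 0, 0, 0, 0.001, 0, 0, 0.4, 0, 0, 0, 0, 0, 0, 0.4],
)

```text
clock: 17.45
eef_pos: [611.8, -36.2, 12.3]
eef_rot: [-0.405, 1.568, -0.443]
wrist_force: [-0.2, -0.0, -0.4]
finger_gap: 59.2
```

```bash
python3 -c "
from h import *
rem(611,-36,9.7,-2)"
```

```text
clock 17.45 pos [611.8 -36.2  12.3] gap 59.22997176592839 F [-0.2 -0.  -0.4] q [-0.1  0.7  1.5 -0.   1.  -0.1]
jaw -2.206896643162567 turn rotvec [-0.004, 0.002, 0.001] shift after turn (mm xyz tool) [ 2.6  0.1 -0.8] q6 est -0.07946150159012738
```

Request:
play_rows(
  motion=[0, 0, 0, 0.001, 0, 0, 0.4, 0, 0, 0, 0.001, 0, 0, 0.4, 0, 0, 0, 0.0005, 0, 0, 0.4, 0, 0, 0, 0.0005, 0, 0, 0.4, 0, 0, 0, 0, 0, 0, 0.4],
)

```text
clock: 17.95
eef_pos: [612.1, -36.2, 9.8]
eef_rot: [-0.338, 1.568, -0.376]
wrist_force: [-0.1, -0.1, -0.2]
finger_gap: 59.9
```

```bash
python3 -c "
from h import *
rem(611,-36,9.7,-2)"
```

```text
clock 17.95 pos [612.1 -36.2   9.8] gap 59.88519714003034 F [-0.1 -0.1 -0.2] q [-0.1  0.7  1.5 -0.   1.  -0.1]
jaw -2.206320567035002 turn rotvec [-0.004, 0.003, 0.001] shift after turn (mm xyz tool) [ 0.1  0.2 -1.1] q6 est -0.07944765129331025
```

Request:
play_rows(
  motion=[0, 0, 0, 0.0008, 0, 0, 0.4, 0, 0, 0, 0, 0, 0, 0.4, 0, 0, 0, 0, 0, 0, -0.3, 0, 0, 0, 0, 0, 0, -0.4, 0, 0, 0, 0, 0, 0, -0.5, 0, 0, 0, 0, 0, 0, -0.57, 0, 0, 0, 0, 0, 0, -0.57, 0, 0, 0, 0, 0, 0, -0.57, 0, 0, 0, -0.008, 0, 0, -0.57, 0, 0, 0, -0.014, 0, 0, -0.57, 0, 0, 0, -0.02, 0, 0, -0.57, 0, 0, 0, -0.02, 0, 0, -0.57, 0, 0, 0, -0.02, 0, 0, -0.57, 0, 0, 0, -0.01, 0, 0, -0.57, 0, 0, 0, 0, 0, 0, -0.57],
)

```text
clock: 19.45
eef_pos: [612.4, -36.1, 110.8]
eef_rot: [-0.193, 1.564, -0.231]
wrist_force: [0.3, -0.6, -0.0]
finger_gap: 73.9
```

Request:
play_rows(
  motion=[-0.07, 0, 0, 0, 0, 0, -0.5, -0.14, 0, 0, 0, 0, 0, -0.5, -0.14, 0, 0, 0, 0, 0, -0.5, -0.14, 0, 0, 0, 0, 0, -0.5, -0.14, 0, 0, 0, 0, 0, -0.5, -0.14, 0, 0, 0, 0, 0, -0.5, -0.14, 0, 0, 0, 0, 0, -0.5, -0.14, 0, 0, 0, 0, 0, -0.5, -0.14, 0, 0, 0, 0, 0, -0.5, -0.14, 0, 0, 0, 0, 0, -0.5, -0.12, 0, 0, 0, 0, 0, -0.5, -0.04, 0, 0, 0, 0, 0, -0.5, 0, 0, 0, 0, 0, 0, -0.5],
)

```text
clock: 20.75
eef_pos: [608.2, -35.7, 101.7]
eef_rot: [1.627, 1.565, 3.141]
wrist_force: [-0.5, -0.2, 0.4]
finger_gap: 70.3
```

```bash
python3 -c "
from h import *
rem(443.3,-11,80,85.2)"; python3 pic.py d 240 140 140 200 230 150 180 160
```

```text
clock 20.75 pos [608.2 -35.7 101.7] gap 70.34188038051462 F [-0.5 -0.2  0.4] q [-0.1  0.5  1.4 -0.   1.2 -1.6]
jaw 86.74934149235872 turn rotvec [0.027, -0.0, -0.006] shift after turn (mm xyz tool) [ 21.7 166.4  10.8] q6 est -1.6321306362154737
```

View pics/d.png

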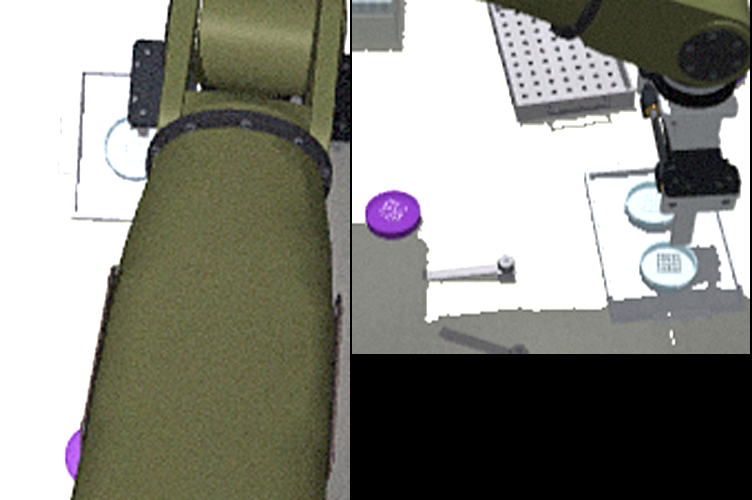

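Both dishes are in the tray. I'll go over to clip 1.

Request:
play_rows(
  motion=[0.027, 0, -0.006, 0, 0.008, 0, -0.3, 0, 0, 0, 0, 0.016, 0.001, -0.3, 0, 0, 0, 0.003, 0.022, 0.001, -0.3, 0, 0, 0, 0.003, 0.025, 0.002, -0.3, 0, 0, 0, 0.003, 0.025, 0.002, -0.3, 0, 0, 0, 0.003, 0.025, 0.002, -0.3, 0, 0, 0, 0.003, 0.02, 0.001, -0.3, 0, 0, 0, 0.003, 0.012, 0.001, -0.3, 0, 0, 0, 0, 0.005, 0, -0.3, 0, 0, 0, 0, 0, 0, -0.3, 0, 0, 0, 0, 0, 0, -0.3],
)

```text
clock: 21.95
eef_pos: [445.7, -10.5, 81.9]
eef_rot: [3.107, 1.57, -1.709]
wrist_force: [1.0, -0.1, -0.9]
finger_gap: 61.4
```

```bash
python3 -c "
from h import *
rem(443.3,-11,3.5,85.2)"; python3 pic.py e 270 200 130 140 250 200 100 120
```

```text
clock 21.95 pos [445.7 -10.5  81.9] gap 61.357510215892944 F [ 1.  -0.1 -0.9] q [-0.1  0.2  1.9 -0.   1.  -1.6]
jaw 84.08846974958979 turn rotvec [-0.019, -0.0, -0.0] shift after turn (mm xyz tool) [78.4  2.4 -0.7] q6 est -1.572725551854126
```

View pics/e.png

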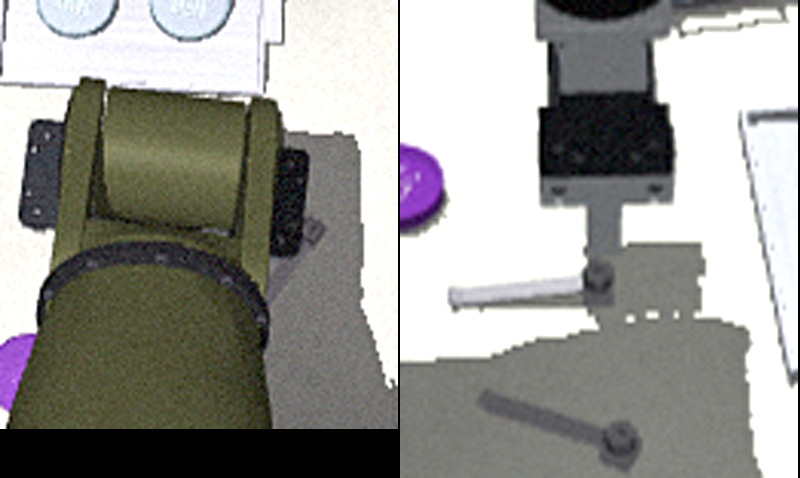

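Request:
play_rows(
  motion=[-0.015, 0, 0, 0.012, 0.001, 0, -0.3, 0, 0, 0, 0.02, 0.001, 0, -0.3, 0, 0, 0, 0.018, 0, 0, -0.3, 0, 0, 0, 0.012, 0, 0, -0.3, 0, 0, 0, 0.005, 0, 0, -0.3, 0, 0, 0, 0, 0, 0, -0.3, 0, 0, 0, 0, 0, 0, -0.3],
)

```text
clock: 22.75
eef_pos: [444.4, -10.6, 8.9]
eef_rot: [1.981, 1.57, -2.815]
wrist_force: [0.9, 0.0, 0.6]
finger_gap: 60.7
```

```bash
python3 -c "
from h import *
rem(443.3,-11,3.5,85.2)"
```

```text
clock 22.75 pos [444.4 -10.6   8.9] gap 60.736986723896145 F [0.9 0.  0.6] q [-0.1  0.4  2.  -0.   0.8 -1.6]
jaw 85.17064735320297 turn rotvec [-0.001, -0.0, -0.001] shift after turn (mm xyz tool) [ 5.4  1.  -0.5] q6 est -1.5920879282014049
```

Down the last 5 mm, then close gently.

Request:
play_rows(
  motion=[0, 0, 0, 0.003, 0.001, 0, -0.3, 0, 0, 0, 0.002, 0, 0, -0.1, 0, 0, 0, 0, 0, 0, 0.1, 0, 0, 0, 0, 0, 0, 0.3, 0, 0, 0, 0, 0, 0, 0.4, 0, 0, 0, 0, 0, 0, 0.5, 0, 0, 0, 0, 0, 0, 0.6, 0, 0, 0, 0, 0, 0, 0.7, 0, 0, 0, 0, 0, 0, 0.8, 0, 0, 0, 0, 0, 0, 0.8, 0, 0, 0, 0, 0, 0, 0.8],
  newtons=30,
)

```text
clock: 23.85
eef_pos: [444.4, -10.6, 5.2]
eef_rot: [-1.794, 1.568, -0.307]
wrist_force: [0.0, -0.3, -0.0]
finger_gap: 17.8
```

```bash
python3 -c "
from h import *
rem(443.3,-11,90,85.2)"
```

```text
clock 23.85 pos [444.4 -10.6   5.2] gap 17.76827634798872 F [ 0.  -0.3 -0. ] q [-0.1  0.4  2.  -0.   0.8 -1.6]
jaw 85.18743227448148 turn rotvec [-0.0, -0.001, 0.002] shift after turn (mm xyz tool) [-84.8   1.1  -0.5] q6 est -1.5924057894983696
```

Request:
play_rows(
  motion=[0, 0, 0, -0.005, 0, 0, 0.8, 0, 0, 0, -0.01, 0, 0, 0.8, 0, 0, 0, -0.015, 0, 0, 0.8, 0, 0, 0, -0.015, 0, 0, 0.8, 0, 0, 0, -0.015, 0, 0, 0.8, 0, 0, 0, -0.015, 0, 0, 0.8, 0, 0, 0, -0.005, 0, 0, 0.8, -0.03, 0, 0, 0, 0, 0, 0.8, -0.05, 0, 0, 0, 0, 0, 0.8, -0.04, 0, 0, 0, 0, 0, 0.8, -0.01, 0, 0, 0, 0, 0, 0.8, 0, 0, 0, 0, 0, 0, 0.8],
)

```text
clock: 25.05
eef_pos: [443.4, -10.5, 91.1]
eef_rot: [-1.931, 1.568, -0.304]
wrist_force: [1.3, 0.2, -0.3]
finger_gap: 17.7
```

```bash
python3 -c "
from h import *
rem(585.6,356,90,93)"; python3 pic.py f 270 200 130 140 250 200 100 120
```

```text
clock 25.05 pos [443.4 -10.5  91.1] gap 17.703144940634548 F [ 1.3  0.2 -0.3] q [-0.1  0.2  1.9 -0.   1.  -1.7]
jaw 93.203873389533 turn rotvec [0.004, -0.001, 0.002] shift after turn (mm xyz tool) [   1.1 -161.2  358.5] q6 est -1.732358302526563
```

View pics/f.png

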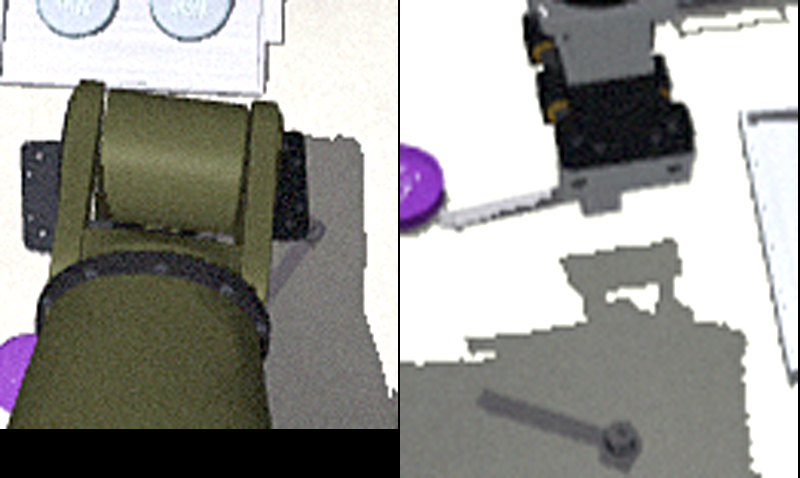

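Request:
play_rows(
  motion=[0, 0, 0, 0, -0.005, 0.011, 0.8, 0, 0, 0, 0, -0.008, 0.018, 0.8, 0, 0, 0, 0, -0.011, 0.025, 0.8, 0, 0, 0, 0, -0.013, 0.029, 0.8, 0, 0, 0, 0, -0.013, 0.029, 0.8, 0, 0, 0, 0, -0.013, 0.029, 0.8, 0, 0, 0, 0, -0.013, 0.029, 0.8, 0, 0, 0, 0, -0.013, 0.029, 0.8, 0, 0, 0, 0, -0.013, 0.029, 0.8, 0, 0, 0, 0, -0.013, 0.029, 0.8, 0, 0, 0, 0, -0.013, 0.029, 0.8, 0, 0, 0, 0, -0.011, 0.025, 0.8, 0, 0, 0, 0, -0.008, 0.018, 0.8, 0, 0, 0, 0, -0.005, 0.011, 0.8, 0, 0, 0, 0, 0, 0, 0.8, 0, 0, 0, 0, 0, 0, 0.8],
)

```text
clock: 26.75
eef_pos: [579.2, 364.8, 86.8]
eef_rot: [2.611, 1.57, -2.051]
wrist_force: [-0.6, -0.7, -0.7]
finger_gap: 17.7
```

```bash
python3 -c "
from h import *
rem(585.6,356,9.2,93)"; python3 pic.py g 110 150 140 130 260 80 120 140
```

```text
clock 26.75 pos [579.2 364.8  86.8] gap 17.66993639064111 F [-0.6 -0.7 -0.7] q [ 0.5  0.7  1.2 -0.   1.2 -1.1]
jaw 92.88249168995131 turn rotvec [-0.002, -0.001, -0.001] shift after turn (mm xyz tool) [77.6 -5.9 -9.1] q6 est -1.112044591685516
```

View pics/g.png

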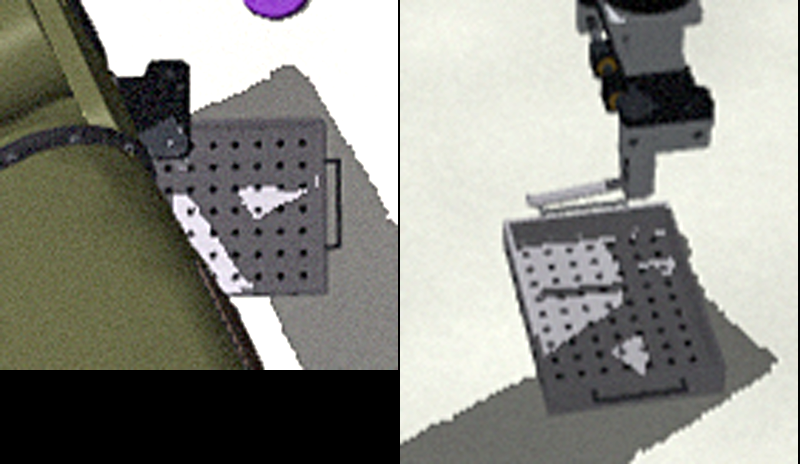

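Request:
play_rows(
  motion=[0, 0, 0, 0, -0.003, -0.004, 0.8, 0, 0, 0, 0.008, -0.003, -0.004, 0.8, 0, 0, 0, 0.014, 0, 0, 0.8, 0, 0, 0, 0.015, 0, 0, 0.8, 0, 0, 0, 0.01, 0, 0, 0.8, 0, 0, 0, 0.005, 0, 0, 0.8, 0, 0, 0, 0, 0, 0, 0.8, 0, 0, 0, 0, 0, 0, 0.8],
)

```text
clock: 27.65
eef_pos: [585.8, 353.3, 29.3]
eef_rot: [2.253, 1.568, -2.412]
wrist_force: [-0.3, 0.5, -0.5]
finger_gap: 17.7
```

```bash
python3 -c "
from h import *
rem(585.6,356,9.2,93)"; python3 pic.py h1 110 150 140 130 260 80 120 140
```

```text
clock 27.65 pos [585.8 353.3  29.3] gap 17.672735472613343 F [-0.3  0.5 -0.5] q [ 0.5  0.8  1.2 -0.   1.1 -1.1]
jaw 92.69220288309825 turn rotvec [-0.005, -0.002, -0.002] shift after turn (mm xyz tool) [20.1  0.1  2.7] q6 est -1.1279142409060754
```

View pics/h1.png

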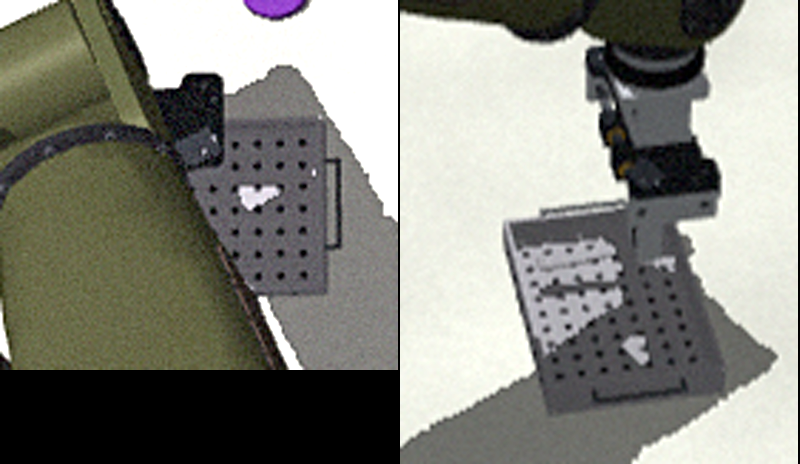

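Well inside the rim. I'll lower it further.

Request:
play_rows(
  motion=[0, 0, 0, 0.005, 0, 0.001, 0.8, 0, 0, 0, 0.006, 0, 0.001, 0.8, 0, 0, 0, 0.003, 0, 0, 0.8, 0, 0, 0, 0.001, 0, 0, 0.8, 0, 0, 0, 0, 0, 0, 0.8, 0, 0, 0, 0, 0, 0, 0.8],
)

```text
clock: 28.35
eef_pos: [586.2, 356.0, 14.4]
eef_rot: [2.797, 1.57, -1.868]
wrist_force: [0.3, 0.5, -1.1]
finger_gap: 17.8
```

```bash
python3 -c "
from h import *
rem(585.6,356,9.2,93)"
```

```text
clock 28.35 pos [586.2 356.   14.4] gap 17.778995502453167 F [ 0.3  0.5 -1.1] q [ 0.5  0.8  1.2 -0.   1.1 -1.1]
jaw 92.70746183726786 turn rotvec [-0.005, -0.001, -0.0] shift after turn (mm xyz tool) [5.2 0.6 0.1] q6 est -1.1249860648941494
```

Request:
play_rows(
  motion=[0, 0, 0, 0.002, 0, 0, 0.8, 0, 0, 0, 0.0015, 0, 0, 0.8, 0, 0, 0, 0.001, 0, 0, 0.8, 0, 0, 0, 0.0005, 0, 0, 0.8, 0, 0, 0, 0, 0, 0, 0.8],
)

```text
clock: 28.85
eef_pos: [586.3, 356.0, 9.4]
eef_rot: [-3.035, 1.57, -1.417]
wrist_force: [-0.3, 0.5, -0.2]
finger_gap: 17.7
```

```bash
python3 -c "
from h import *
rem(585.6,356,9.2,93)"
```

```text
clock 28.85 pos [586.3 356.    9.4] gap 17.65793607842643 F [-0.3  0.5 -0.2] q [ 0.5  0.8  1.2 -0.   1.1 -1.1]
jaw 92.70337901456203 turn rotvec [-0.005, -0.001, 0.0] shift after turn (mm xyz tool) [0.2 0.7 0. ] q6 est -1.1249776743519444
```

Request:
play_rows(
  motion=[0, 0, 0, 0.0007, 0, 0, 0.8, 0, 0, 0, 0, 0, 0, 0.8, 0, 0, 0, 0, 0, 0, 0.6, 0, 0, 0, 0, 0, 0, 0.5, 0, 0, 0, 0, 0, 0, 0.4, 0, 0, 0, 0, 0, 0, 0.25, 0, 0, 0, 0, 0, 0, 0.15, 0, 0, 0, 0, 0, 0, 0.15, 0, 0, 0, -0.005, 0, 0, 0.15, 0, 0, 0, -0.012, 0, 0, 0.15, 0, 0, 0, -0.02, 0, 0, 0.15, 0, 0, 0, -0.025, 0, 0, 0.15, 0, 0, 0, -0.02, 0, 0, 0.15, 0, 0, 0, -0.012, 0, 0, 0.15, 0, 0, 0, -0.005, 0, 0, 0.15, 0, 0, 0, 0, 0, 0, 0.15],
)

```text
clock: 30.45
eef_pos: [586.7, 356.3, 117.0]
eef_rot: [-1.395, 1.568, 0.223]
wrist_force: [-0.7, 0.9, -0.3]
finger_gap: 40.1
```

Request:
play_rows(
  motion=[0.05, 0, 0, 0, 0, 0, -0.1, 0.12, 0, 0, 0, 0, 0, -0.3, 0.14, 0, 0, 0, 0, 0, -0.3, 0.14, 0, 0, 0, 0, 0, -0.3, 0.1, 0, 0, 0, 0, 0, -0.3, 0.04, 0, 0, 0, 0, 0, -0.3, 0, 0, 0, 0, 0, 0, -0.3],
)

```text
clock: 31.15
eef_pos: [584.4, 355.0, 109.4]
eef_rot: [2.735, 1.563, -2.545]
wrist_force: [-0.0, -0.6, -0.6]
finger_gap: 60.9
```

```bash
python3 -c "
from h import *
rem(440.5,-124.5,90,57.1)"; python3 pic.py i 110 150 140 130 260 80 120 140
```

```text
clock 31.15 pos [584.4 355.  109.4] gap 60.851940700992905 F [-0.  -0.6 -0.6] q [ 0.5  0.7  1.2 -0.   1.3 -0.5]
jaw 57.52444321267604 turn rotvec [0.007, -0.007, -0.003] shift after turn (mm xyz tool) [  19.4 -139.6 -480.8] q6 est -0.5110804073364456
```

View pics/i.png

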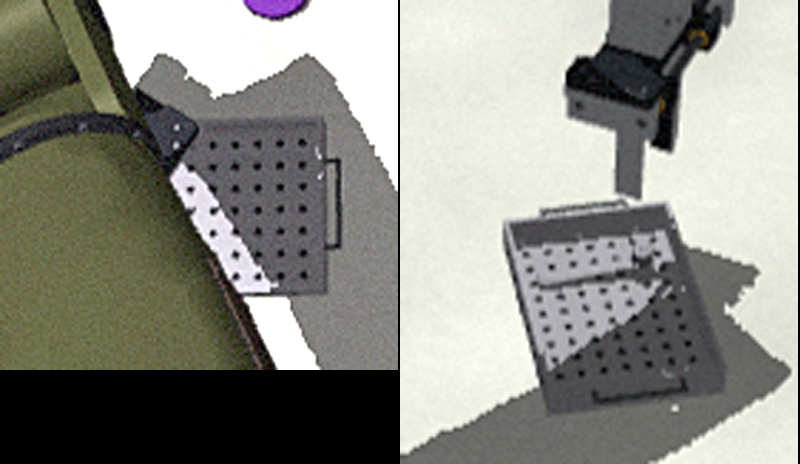

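Request:
play_rows(
  motion=[0, -0.007, 0, 0, -0.004, -0.014, -0.3, 0, 0, 0, 0, -0.007, -0.024, -0.3, 0, 0, 0, 0, -0.011, -0.038, -0.3, 0, 0, 0, 0, -0.011, -0.038, -0.3, 0, 0, 0, 0, -0.011, -0.038, -0.3, 0, 0, 0, 0, -0.011, -0.038, -0.3, 0, 0, 0, 0, -0.011, -0.038, -0.3, 0, 0, 0, 0, -0.011, -0.038, -0.3, 0, 0, 0, 0, -0.011, -0.038, -0.3, 0, 0, 0, 0, -0.011, -0.038, -0.3, 0, 0, 0, 0, -0.011, -0.038, -0.3, 0, 0, 0, 0, -0.011, -0.038, -0.3, 0, 0, 0, 0, -0.007, -0.024, -0.3, 0, 0, 0, 0, -0.003, -0.012, -0.3, 0, 0, 0, 0, 0, 0, -0.3, 0, 0, 0, 0, 0, 0, -0.3],
)

```text
clock: 32.85
eef_pos: [449.4, -116.6, 106.5]
eef_rot: [1.733, 1.568, 2.764]
wrist_force: [0.3, -0.2, -0.0]
finger_gap: 61.0
```

```bash
python3 -c "
from h import *
rem(440.5,-124.5,80,57.1)"; python3 pic.py j 110 150 140 130 260 80 120 140;  python3 pic.py j2 270 200 130 140 260 240 100 120
```

```text
clock 32.85 pos [ 449.4 -116.6  106.5] gap 60.9512408312111 F [ 0.3 -0.2 -0. ] q [-0.3  0.2  1.9  0.   1.1 -1.4]
jaw 59.07701423041606 turn rotvec [0.035, -0.0, -0.003] shift after turn (mm xyz tool) [ 26.5   3.2 -11.4] q6 est -1.364096027227883
```

View pics/j.png

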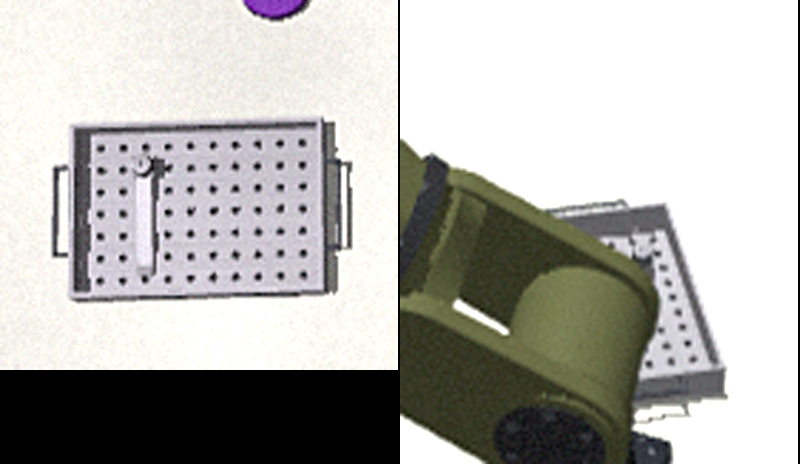

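View pics/j2.png

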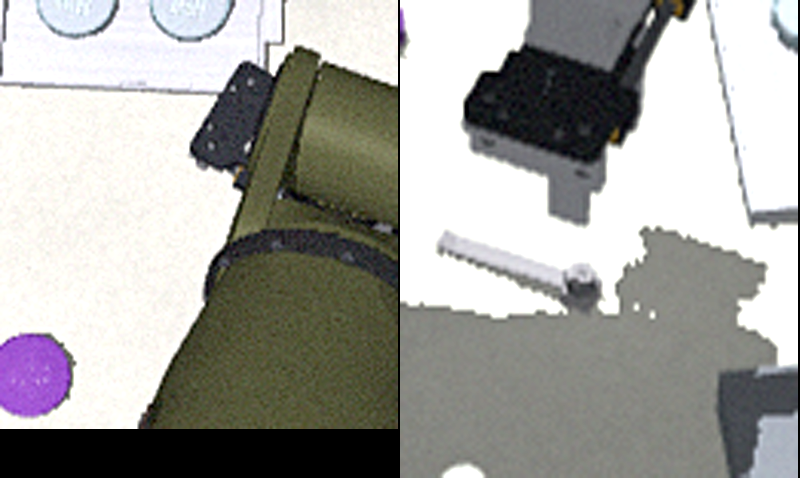

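Clip 1 lies well in the pan, right way up and clear of the rim. I'll move down toward clip 2.

Request:
play_rows(
  motion=[0.035, 0, -0.003, 0, 0.002, -0.006, -0.3, 0, 0, 0, 0.01, 0.001, -0.005, -0.3, 0, 0, 0, 0.02, 0, 0, -0.3, 0, 0, 0, 0.02, 0, 0, -0.3, 0, 0, 0, 0.015, 0, 0, -0.3, 0, 0, 0, 0.008, 0, 0, -0.3, 0, 0, 0, 0.003, 0, 0, -0.3, 0, 0, 0, 0, 0, 0, -0.3],
)

```text
clock: 33.85
eef_pos: [439.3, -123.7, 25.4]
eef_rot: [-2.523, 1.57, -1.527]
wrist_force: [0.7, -0.0, -0.7]
finger_gap: 61.0
```

```bash
python3 -c "
from h import *
rem(440.5,-124.5,5,57.1)"
```

```text
clock 33.85 pos [ 439.3 -123.7   25.4] gap 60.95708391356512 F [ 0.7 -0.  -0.7] q [-0.3  0.3  1.9 -0.   0.9 -1.4]
jaw 57.04150132260779 turn rotvec [-0.001, -0.001, 0.0] shift after turn (mm xyz tool) [20.4 -1.5 -0. ] q6 est -1.3493083148912308
```

Request:
play_rows(
  motion=[0, 0, 0, 0.006, -0.001, 0, -0.3, 0, 0, 0, 0.008, 0, 0, -0.3, 0, 0, 0, 0.003, 0, 0, -0.3, 0, 0, 0, 0.0015, 0, 0, -0.3, 0, 0, 0, 0, 0, 0, -0.1, 0, 0, 0, 0, 0, 0, 0.1, 0, 0, 0, 0, 0, 0, 0.3, 0, 0, 0, 0, 0, 0, 0.4, 0, 0, 0, 0, 0, 0, 0.5, 0, 0, 0, 0, 0, 0, 0.6, 0, 0, 0, 0, 0, 0, 0.7, 0, 0, 0, 0, 0, 0, 0.8, 0, 0, 0, 0, 0, 0, 0.8, 0, 0, 0, 0, 0, 0, 0.8],
)

```text
clock: 35.25
eef_pos: [441.4, -124.7, 7.1]
eef_rot: [-1.533, 1.567, -0.537]
wrist_force: [-0.5, -0.1, 0.2]
finger_gap: 17.5
```

```bash
python3 -c "
from h import *
rem(440.5,-124.5,5,57.1)"
```

```text
clock 35.25 pos [ 441.4 -124.7    7.1] gap 17.509242696937168 F [-0.5 -0.1  0.2] q [-0.3  0.4  1.9 -0.   0.8 -1.4]
jaw 57.05463840745368 turn rotvec [-0.001, 0.0, 0.004] shift after turn (mm xyz tool) [ 2.1  0.8 -0.3] q6 est -1.3499316075304795
```

Request:
play_rows(
  motion=[0, 0, 0, -0.005, 0, 0, 0.8, 0, 0, 0, -0.01, 0, 0, 0.8, 0, 0, 0, -0.015, 0, 0, 0.8, 0, 0, 0, -0.02, 0, 0, 0.8, 0, 0, 0, -0.015, 0, 0, 0.8, 0, 0, 0, -0.012, 0, 0, 0.8, 0, 0, 0, -0.005, 0, 0, 0.8, -0.04, 0, 0, 0, 0, 0, 0.8, -0.09, 0, 0, 0, 0, 0, 0.8, -0.12, 0, 0, 0, 0, 0, 0.8, -0.12, 0, 0, 0, 0, 0, 0.8, -0.12, 0, 0, 0, 0, 0, 0.8, -0.08, 0, 0, 0, 0, 0, 0.8, -0.03, 0, 0, 0, 0, 0, 0.8, 0, 0, 0, 0, 0, 0, 0.8],
)

```text
clock: 36.75
eef_pos: [440.3, -124.2, 98.1]
eef_rot: [-2.101, 1.565, -0.48]
wrist_force: [0.4, 0.0, -1.1]
finger_gap: 17.7
```

```bash
python3 -c "
from h import *
rem(590.3,266,90,93)"; python3 pic.py k 300 200 130 140 240 220 120 120
```

```text
clock 36.75 pos [ 440.3 -124.2   98.1] gap 17.666975118692797 F [ 0.4  0.  -1.1] q [-0.3  0.2  1.9 -0.   1.  -2. ]
jaw 92.84382046537029 turn rotvec [-0.003, -0.003, 0.005] shift after turn (mm xyz tool) [   8.1 -170.3  381.8] q6 est -1.9747093455147087
```

View pics/k.png

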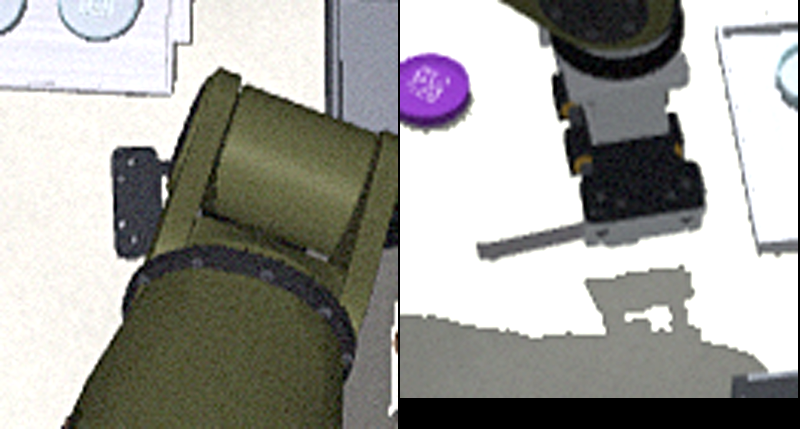

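Request:
play_rows(
  motion=[0, -0.003, 0.005, 0, -0.005, 0.011, 0.8, 0, 0, 0, 0, -0.008, 0.018, 0.8, 0, 0, 0, 0, -0.011, 0.025, 0.8, 0, 0, 0, 0, -0.0135, 0.03, 0.8, 0, 0, 0, 0, -0.0135, 0.03, 0.8, 0, 0, 0, 0, -0.0135, 0.03, 0.8, 0, 0, 0, 0, -0.0135, 0.03, 0.8, 0, 0, 0, 0, -0.0135, 0.03, 0.8, 0, 0, 0, 0, -0.0135, 0.03, 0.8, 0, 0, 0, 0, -0.0135, 0.03, 0.8, 0, 0, 0, 0, -0.0135, 0.03, 0.8, 0, 0, 0, 0, -0.011, 0.025, 0.8, 0, 0, 0, 0, -0.008, 0.018, 0.8, 0, 0, 0, 0, -0.006, 0.015, 0.8, 0, 0, 0, 0, -0.004, 0.008, 0.8, 0, 0, 0, 0, 0, 0, 0.8, 0, 0, 0, 0, 0, 0, 0.8],
)

```text
clock: 38.55
eef_pos: [588.8, 270.4, 96.3]
eef_rot: [1.458, 1.564, 3.065]
wrist_force: [-0.1, -0.3, -0.5]
finger_gap: 17.7
```

```bash
python3 -c "
from h import *
rem(590.3,266,11.1,93)"
```

```text
clock 38.55 pos [588.8 270.4  96.3] gap 17.739767228694433 F [-0.1 -0.3 -0.5] q [ 0.4  0.6  1.3  0.   1.2 -1.2]
jaw 92.04284139210272 turn rotvec [-0.017, 0.001, -0.007] shift after turn (mm xyz tool) [85.2 -1.2 -4.5] q6 est -1.234773706605643
```

Request:
play_rows(
  motion=[-0.017, 0, -0.007, 0.004, -0.001, -0.003, 0.8, 0, 0, 0, 0.012, 0, -0.001, 0.8, 0, 0, 0, 0.017, 0, 0, 0.8, 0, 0, 0, 0.015, 0, 0, 0.8, 0, 0, 0, 0.012, 0, 0, 0.8, 0, 0, 0, 0.006, 0, 0, 0.8, 0, 0, 0, 0.002, 0, 0, 0.8, 0, 0, 0, 0, 0, 0, 0.8, 0, 0, 0, 0, 0, 0, 0.8],
)

```text
clock: 39.45
eef_pos: [589.7, 262.7, 23.0]
eef_rot: [-0.446, 1.571, 1.175]
wrist_force: [0.8, 0.3, -0.0]
finger_gap: 17.5
```

```bash
python3 -c "
from h import *
rem(590.3,266,11.1,93)"; python3 pic.py l 110 150 140 130 260 80 120 140
```

```text
clock 39.45 pos [589.7 262.7  23. ] gap 17.519658915365536 F [ 0.8  0.3 -0. ] q [ 0.4  0.7  1.4  0.   1.1 -1.3]
jaw 92.89194936494603 turn rotvec [-0.002, 0.0, 0.0] shift after turn (mm xyz tool) [11.9 -0.8  3.3] q6 est -1.2591293797979852
```

View pics/l.png

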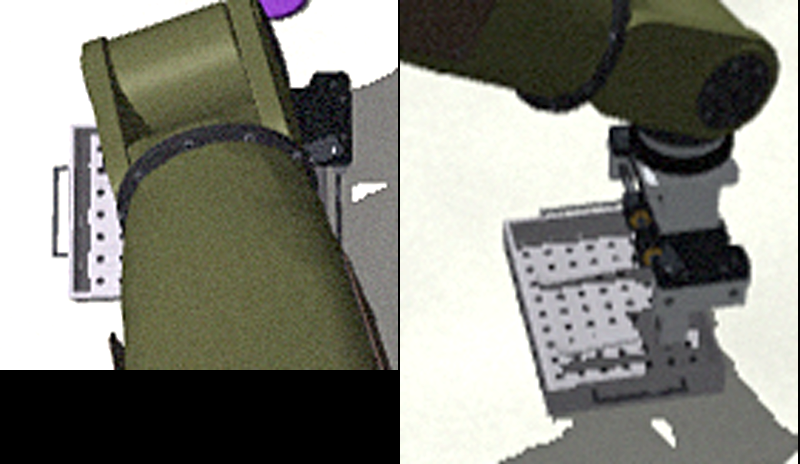

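Request:
play_rows(
  motion=[0, 0, 0, 0.004, 0, 0.002, 0.8, 0, 0, 0, 0.003, 0, 0.001, 0.8, 0, 0, 0, 0.002, 0, 0, 0.8, 0, 0, 0, 0.001, 0, 0, 0.8, 0, 0, 0, 0, 0, 0, 0.8],
)

```text
clock: 40.05
eef_pos: [589.9, 266.4, 13.1]
eef_rot: [-1.14, 1.569, 0.481]
wrist_force: [1.0, 0.2, -1.8]
finger_gap: 17.4
```

```bash
python3 -c "
from h import *
rem(590.3,266,11.1,93)"
```

```text
clock 40.05 pos [589.9 266.4  13.1] gap 17.413388287851863 F [ 1.   0.2 -1.8] q [ 0.4  0.7  1.4  0.   1.1 -1.2]
jaw 92.90953152067284 turn rotvec [-0.002, 0.001, 0.002] shift after turn (mm xyz tool) [ 2.  -0.4 -0.4] q6 est -1.2542422928829793
```

Request:
play_rows(
  motion=[0, 0, 0, 0.001, 0, 0, 0.8, 0, 0, 0, 0.0008, 0, 0, 0.8, 0, 0, 0, 0.0004, 0, 0, 0.8, 0, 0, 0, 0, 0, 0, 0.8],
)

```text
clock: 40.45
eef_pos: [590.1, 266.4, 11.2]
eef_rot: [-1.168, 1.568, 0.454]
wrist_force: [0.1, -0.3, -0.7]
finger_gap: 17.4
```

```bash
python3 -c "
from h import *
rem(590.3,266,11.1,93)"
```

```text
clock 40.45 pos [590.1 266.4  11.2] gap 17.446935431164153 F [ 0.1 -0.3 -0.7] q [ 0.4  0.7  1.4  0.   1.  -1.2]
jaw 92.90694153428893 turn rotvec [-0.002, 0.001, 0.002] shift after turn (mm xyz tool) [ 0.1 -0.1 -0.4] q6 est -1.2543109756211968
```

Request:
play_rows(
  motion=[0, 0, 0, 0.0007, 0, 0, 0.8, 0, 0, 0, 0, 0, 0, 0.8, 0, 0, 0, 0, 0, 0, 0.6, 0, 0, 0, 0, 0, 0, 0.5, 0, 0, 0, 0, 0, 0, 0.4, 0, 0, 0, 0, 0, 0, 0.25, 0, 0, 0, 0, 0, 0, 0.15, 0, 0, 0, 0, 0, 0, 0.15, 0, 0, 0, -0.005, 0, 0, 0.15, 0, 0, 0, -0.012, 0, 0, 0.15, 0, 0, 0, -0.02, 0, 0, 0.15, 0, 0, 0, -0.025, 0, 0, 0.15, 0, 0, 0, -0.025, 0, 0, 0.15, 0, 0, 0, -0.02, 0, 0, 0.15, 0, 0, 0, -0.01, 0, 0, 0.15, 0, 0, 0, 0, 0, 0, 0.15],
)

```text
clock: 42.05
eef_pos: [590.2, 266.3, 138.3]
eef_rot: [-1.223, 1.565, 0.398]
wrist_force: [0.4, -0.1, 0.4]
finger_gap: 40.1
```

Request:
play_rows(
  motion=[0.07, 0, 0, 0, 0, 0, -0.1, 0.14, 0, 0, 0, 0, 0, -0.3, 0.14, 0, 0, 0, 0, 0, -0.4, 0.14, 0, 0, 0, 0, 0, -0.5, 0.14, 0, 0, 0, 0, 0, -0.6, 0.14, 0, 0, 0, 0, 0, -0.7, 0.14, 0, 0, 0, 0, 0, -0.8, 0.14, 0, 0, 0, 0, 0, -0.8, 0.14, 0, 0, 0, 0, 0, -0.8, 0.14, 0, 0, 0, 0, 0, -0.8, 0.14, 0, 0, 0, 0, 0, -0.8, 0.1, 0, 0, 0, 0, 0, -0.8, 0.04, 0, 0, 0, 0, 0, -0.8, 0, 0, 0, 0, 0, 0, -0.8],
)

```text
clock: 43.45
eef_pos: [585.3, 264.4, 124.0]
eef_rot: [-2.732, 1.558, -2.788]
wrist_force: [-0.4, -0.6, 0.4]
finger_gap: 84.4
```

```bash
python3 -c "
from h import *
rem(360,-273,120,0)"; python3 pic.py m 110 150 140 130 260 80 120 140
```

```text
clock 43.45 pos [585.3 264.4 124. ] gap 84.44746320925748 F [-0.4 -0.6  0.4] q [0.4 0.6 1.3 0.  1.3 0.4]
jaw -3.2356535001243993 turn rotvec [-0.056, -0.012, 0.005] shift after turn (mm xyz tool) [   4.  -537.4 -225.3] q6 est 0.4235795946405802
```

View pics/m.png

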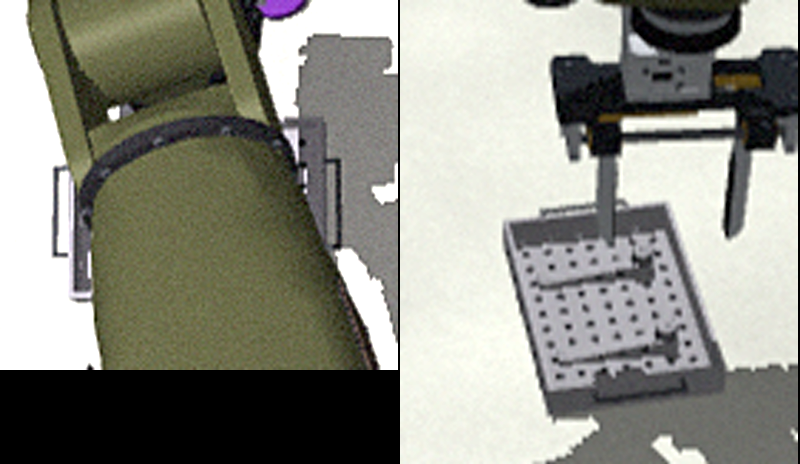

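Request:
play_rows(
  motion=[-0.056, -0.012, 0.005, 0, -0.01, -0.004, -0.8, 0, 0, 0, 0, -0.028, -0.012, -0.8, 0, 0, 0, 0, -0.04, -0.017, -0.8, 0, 0, 0, 0, -0.04, -0.017, -0.8, 0, 0, 0, 0, -0.04, -0.017, -0.8, 0, 0, 0, 0, -0.04, -0.017, -0.8, 0, 0, 0, 0, -0.04, -0.017, -0.8, 0, 0, 0, 0, -0.04, -0.017, -0.8, 0, 0, 0, 0, -0.04, -0.017, -0.8, 0, 0, 0, 0, -0.04, -0.017, -0.8, 0, 0, 0, 0, -0.04, -0.017, -0.8, 0, 0, 0, 0, -0.04, -0.017, -0.8, 0, 0, 0, 0, -0.028, -0.012, -0.8, 0, 0, 0, 0, -0.015, -0.006, -0.8, 0, 0, 0, 0, 0, 0, -0.8, 0, 0, 0, 0, 0, 0, -0.8],
)

```text
clock: 45.15
eef_pos: [377.6, -236.5, 121.9]
eef_rot: [-0.668, 1.569, -0.638]
wrist_force: [0.4, -0.0, 0.1]
finger_gap: 84.4
```

```bash
python3 -c "
from h import *
rem(360,-273,120,0)
for n in ('top','side'):
  camera(n)
  P=camera_params(n)
  for r in place_of(n,'bottle_center')[:3]: print(n,r['conf'],(P['T']@np.r_[r['at'],1])[:3])"; python3 pic.py n 370 220 140 140 230 300 140 140; python3 pic.py n2 110 150 140 130 260 80 120 140
```

```text
clock 45.15 pos [ 377.6 -236.5  121.9] gap 84.36615963431119 F [ 0.4 -0.   0.1] q [-0.6  0.2  1.9  0.   1.1 -0.7]
jaw 1.6829216791123798 turn rotvec [0.029, 0.002, 0.001] shift after turn (mm xyz tool) [  1.9 -36.5 -17.6] q6 est -0.6711969898862131
side 0.61 [ 361.3 -274.8   34.5]
side 0.44 [588.4 265.   17.7]
```

View pics/n.png

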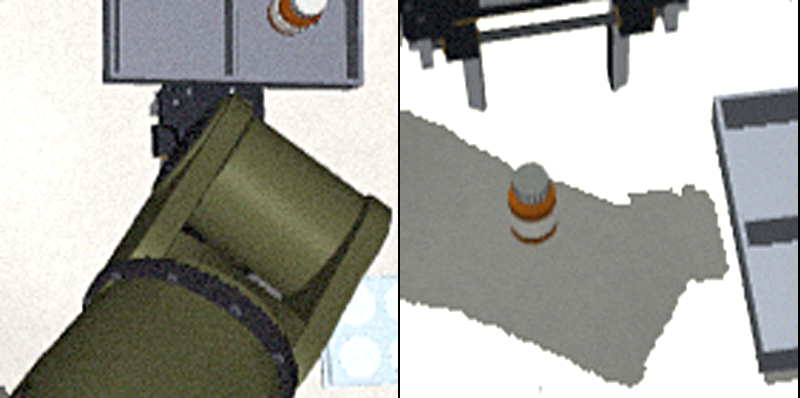

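View pics/n2.png

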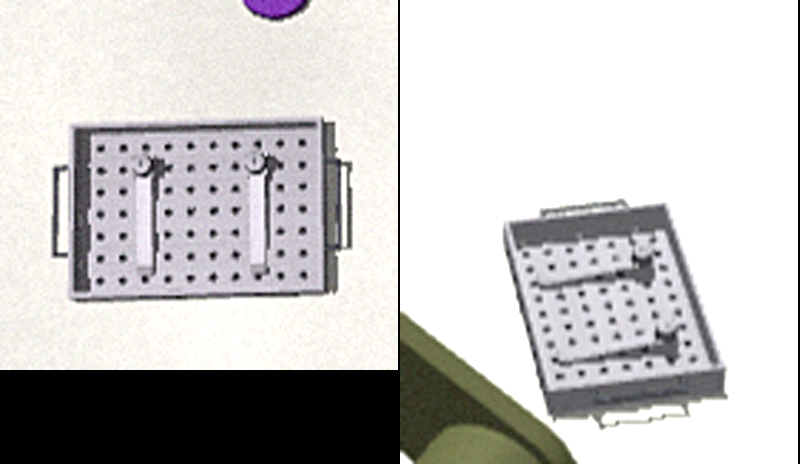

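Request:
play_rows(
  motion=[0.029, 0, 0, 0, -0.01, -0.005, -0.8, 0, 0, 0, 0, -0.014, -0.007, -0.8, 0, 0, 0, 0, -0.01, -0.005, -0.8, 0, 0, 0, 0, -0.002, 0, -0.8, 0, 0, 0, 0, 0, 0, -0.8, 0, 0, 0, 0, 0, 0, -0.8],
)

```text
clock: 46.15
eef_pos: [360.1, -274.9, 122.0]
eef_rot: [-0.674, 1.569, -0.678]
wrist_force: [0.2, 0.0, 0.9]
finger_gap: 84.3
```

```bash
python3 -c "
from h import *
rem(360.5,-274,14,0)"; python3 pic.py o 370 220 140 140 230 300 140 140
```

```text
clock 46.15 pos [ 360.1 -274.9  122. ] gap 84.346534659073 F [0.2 0.  0.9] q [-0.7  0.2  1.9  0.   1.1 -0.7]
jaw -0.23278974925473137 turn rotvec [-0.004, 0.002, 0.001] shift after turn (mm xyz tool) [108.    0.9   0.4] q6 est -0.7289448595888829
```

View pics/o.png

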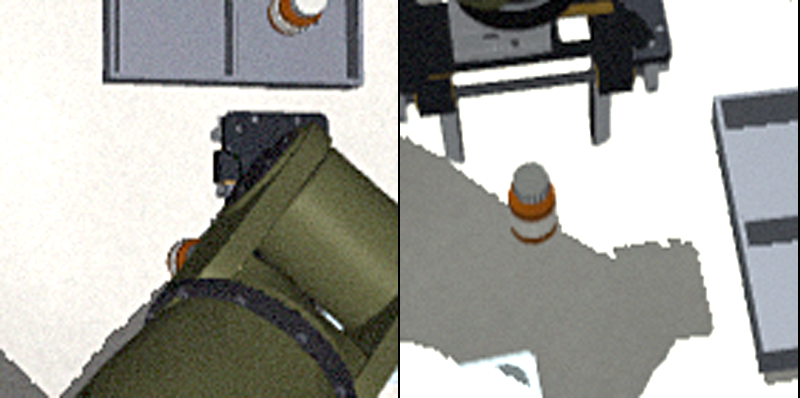

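Request:
play_rows(
  motion=[0, 0, 0, 0.012, 0, 0, -0.8, 0, 0, 0, 0.02, 0, 0, -0.8, 0, 0, 0, 0.02, 0, 0, -0.8, 0, 0, 0, 0.02, 0, 0, -0.8, 0, 0, 0, 0.015, 0, 0, -0.8, 0, 0, 0, 0.008, 0, 0, -0.8, 0, 0, 0, 0.003, 0, 0, -0.8, 0, 0, 0, 0, 0, 0, -0.8],
)

```text
clock: 47.05
eef_pos: [360.4, -272.4, 16.6]
eef_rot: [-0.539, 1.57, -0.54]
wrist_force: [0.6, 1.1, 1.1]
finger_gap: 84.3
```

```bash
python3 -c "
from h import *
rem(360.5,-274,14,0)"; python3 pic.py p 370 220 140 140 230 300 140 140
```

```text
clock 47.05 pos [ 360.4 -272.4   16.6] gap 84.30862509784765 F [0.6 1.1 1.1] q [-0.7  0.3  2.   0.   0.8 -0.7]
jaw -0.04801859062564056 turn rotvec [-0.001, 0.001, 0.001] shift after turn (mm xyz tool) [ 2.6 -1.6  0.1] q6 est -0.7278632723796323
```

View pics/p.png

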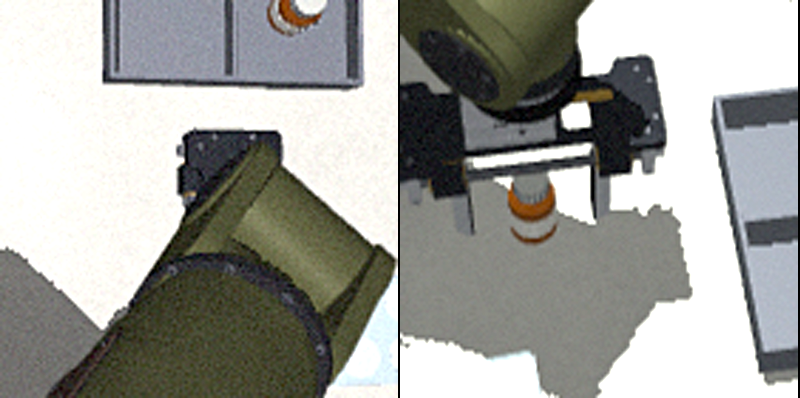

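Request:
play_rows(
  motion=[0, 0, 0, 0, -0.0015, 0, -0.7, 0, 0, 0, 0, 0, 0, -0.5, 0, 0, 0, 0, 0, 0, -0.3, 0, 0, 0, 0, 0, 0, -0.1, 0, 0, 0, 0, 0, 0, 0.05, 0, 0, 0, 0, 0, 0, 0.15, 0, 0, 0, 0, 0, 0, 0.25, 0, 0, 0, 0, 0, 0, 0.35, 0, 0, 0, 0, 0, 0, 0.5, 0, 0, 0, 0, 0, 0, 0.6, 0, 0, 0, 0, 0, 0, 0.6, 0, 0, 0, 0, 0, 0, 0.6],
  newtons=20,
)

```text
clock: 48.35
eef_pos: [361.5, -275.2, 19.1]
eef_rot: [-0.693, 1.565, -0.694]
wrist_force: [-0.7, -0.2, -0.2]
finger_gap: 33.5
```

```bash
python3 -c "
from h import *
rem(560,-257,120,0)"
```

```text
clock 48.35 pos [ 361.5 -275.2   19.1] gap 33.50153115026985 F [-0.7 -0.2 -0.2] q [-0.7  0.3  1.9  0.   0.8 -0.7]
jaw -0.0596735630614627 turn rotvec [-0.001, 0.005, 0.004] shift after turn (mm xyz tool) [-100.9   18.2  198.5] q6 est -0.7305344804824851
```

Request:
play_rows(
  motion=[0, 0, 0, -0.005, 0, 0, 0.6, 0, 0, 0, -0.01, 0, 0, 0.6, 0, 0, 0, -0.015, 0, 0, 0.6, 0, 0, 0, -0.02, 0, 0, 0.6, 0, 0, 0, -0.015, 0, 0, 0.6, 0, 0, 0, -0.01, 0, 0, 0.6, 0, 0, 0, -0.005, 0, 0, 0.6, 0, 0, 0, 0, 0, 0, 0.6, 0, 0, 0, 0, 0, 0, 0.6],
)

```text
clock: 49.25
eef_pos: [360.9, -274.6, 105.4]
eef_rot: [-0.688, 1.564, -0.689]
wrist_force: [-0.0, -0.0, -0.8]
finger_gap: 33.6
```

```bash
python3 -c "
from h import *
rem(560,-257,105,0)"; python3 pic.py q 370 170 140 160 230 260 180 180
```

```text
clock 49.25 pos [ 360.9 -274.6  105.4] gap 33.57282691841177 F [-0.  -0.  -0.8] q [-0.7  0.2  1.9  0.   1.  -0.7]
jaw -0.05318805396178756 turn rotvec [-0.001, 0.005, 0.004] shift after turn (mm xyz tool) [  0.4  17.6 199.1] q6 est -0.7305851123789702
```

View pics/q.png

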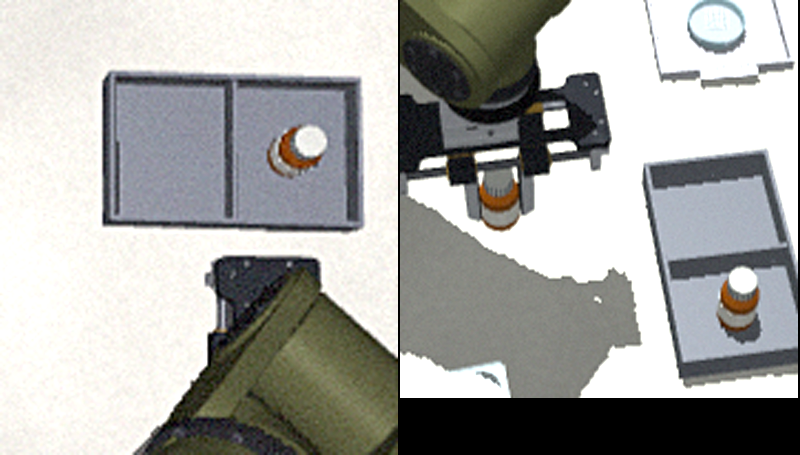

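Request:
play_rows(
  motion=[0, 0.004, 0.004, 0, 0.001, 0.006, 0.6, 0, 0, 0, 0, 0.001, 0.012, 0.6, 0, 0, 0, 0, 0.002, 0.02, 0.6, 0, 0, 0, 0, 0.002, 0.024, 0.6, 0, 0, 0, 0, 0.002, 0.024, 0.6, 0, 0, 0, 0, 0.002, 0.024, 0.6, 0, 0, 0, 0, 0.002, 0.024, 0.6, 0, 0, 0, 0, 0.002, 0.022, 0.6, 0, 0, 0, 0, 0.002, 0.018, 0.6, 0, 0, 0, 0, 0.001, 0.012, 0.6, 0, 0, 0, 0, 0, 0.005, 0.6, 0, 0, 0, 0, 0, 0, 0.6, 0, 0, 0, 0, 0, 0, 0.6],
)

```text
clock: 50.65
eef_pos: [566.5, -252.2, 98.0]
eef_rot: [2.446, 1.563, 2.446]
wrist_force: [-1.0, 0.5, -1.0]
finger_gap: 33.6
```

```bash
python3 -c "
from h import *
rem(560,-257,23.1,0)"; python3 pic.py r 370 170 140 160 290 260 140 180
```

```text
clock 50.65 pos [ 566.5 -252.2   98. ] gap 33.59058941795497 F [-1.   0.5 -1. ] q [-0.5  0.6  1.4  0.   1.2 -0.5]
jaw 0.02642990182886452 turn rotvec [0.0, -0.006, -0.005] shift after turn (mm xyz tool) [74.9 -4.8 -6.5] q6 est -0.4798200053050682
```

View pics/r.png

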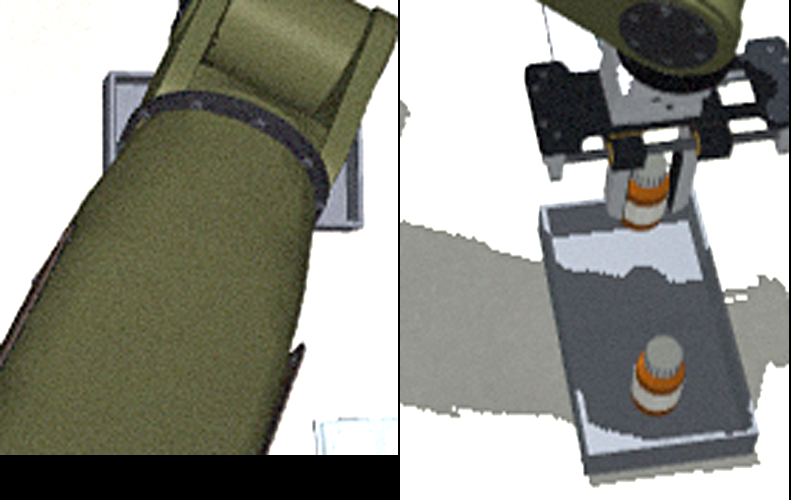

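Request:
play_rows(
  motion=[0, -0.006, -0.005, 0, -0.003, -0.004, 0.6, 0, 0, 0, 0.008, -0.002, -0.002, 0.6, 0, 0, 0, 0.014, 0, 0, 0.6, 0, 0, 0, 0.016, 0, 0, 0.6, 0, 0, 0, 0.012, 0, 0, 0.6, 0, 0, 0, 0.006, 0, 0, 0.6, 0, 0, 0, 0.002, 0, 0, 0.6, 0, 0, 0, 0, 0, 0, 0.6],
)

```text
clock: 51.55
eef_pos: [557.8, -258.5, 35.0]
eef_rot: [2.989, 1.57, 2.987]
wrist_force: [-0.0, 0.2, 0.1]
finger_gap: 33.1
```

```bash
python3 -c "
from h import *
rem(560,-257,23.1,0)"; python3 pic.py s 370 170 140 160 290 260 140 180
```

```text
clock 51.55 pos [ 557.8 -258.5   35. ] gap 33.14850817444494 F [-0.   0.2  0.1] q [-0.5  0.6  1.5 -0.   1.  -0.5]
jaw -0.11582213069633622 turn rotvec [-0.002, -0.0, -0.0] shift after turn (mm xyz tool) [11.9  1.5  2.2] q6 est -0.49136239995021685
```

View pics/s.png

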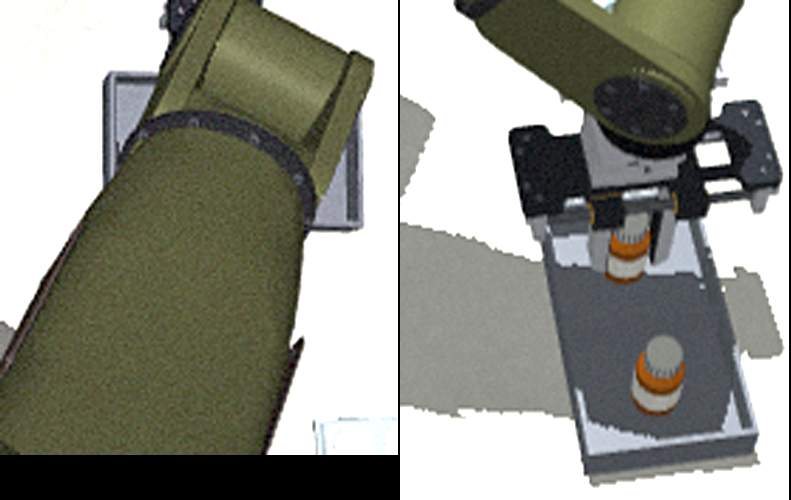

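Request:
play_rows(
  motion=[0, 0, 0, 0.004, 0, 0.001, 0.6, 0, 0, 0, 0.003, 0, 0, 0.6, 0, 0, 0, 0.002, 0, 0, 0.6, 0, 0, 0, 0.001, 0, 0, 0.6, 0, 0, 0, 0, 0, 0, 0.6],
)

```text
clock: 52.15
eef_pos: [559.9, -258.9, 26.1]
eef_rot: [-0.536, 1.568, -0.538]
wrist_force: [0.3, -0.1, -1.5]
finger_gap: 33.3
```

```bash
python3 -c "
from h import *
rem(560,-257,23.1,0)"
```

```text
clock 52.15 pos [ 559.9 -258.9   26.1] gap 33.27408421953948 F [ 0.3 -0.1 -1.5] q [-0.5  0.6  1.5 -0.   1.  -0.5]
jaw -0.1053364550332147 turn rotvec [-0.002, 0.002, 0.001] shift after turn (mm xyz tool) [3.  1.9 0.1] q6 est -0.4905017952514469
```

Request:
play_rows(
  motion=[0, 0, 0, 0.001, 0, 0, 0.6, 0, 0, 0, 0.001, 0, 0, 0.6, 0, 0, 0, 0.0007, 0, 0, 0.6, 0, 0, 0, 0.0004, 0, 0, 0.6, 0, 0, 0, 0, 0, 0, 0.6],
)

```text
clock: 52.65
eef_pos: [560.0, -259.0, 23.2]
eef_rot: [-0.528, 1.568, -0.53]
wrist_force: [-0.2, 0.0, -0.4]
finger_gap: 33.3
```

```bash
python3 -c "
from h import *
rem(560,-257,23.1,0)"
```

```text
clock 52.65 pos [ 560.  -259.    23.2] gap 33.27559158195792 F [-0.2  0.  -0.4] q [-0.5  0.6  1.5 -0.   1.  -0.5]
jaw -0.10660429570723041 turn rotvec [-0.002, 0.003, 0.002] shift after turn (mm xyz tool) [ 0.1  2.  -0. ] q6 est -0.49051997115442914
```

Request:
play_rows(
  motion=[0, 0, 0, 0.0007, 0, 0, 0.6, 0, 0, 0, 0, 0, 0, 0.6, 0, 0, 0, 0, 0, 0, 0.27, 0, 0, 0, 0, 0, 0, 0.2, 0, 0, 0, 0, 0, 0, 0.1, 0, 0, 0, 0, 0, 0, 0, 0, 0, 0, 0, 0, 0, -0.15, 0, 0, 0, 0, 0, 0, -0.15, 0, 0, 0, 0, 0, 0, -0.15, 0, 0, 0, -0.005, 0, 0, -0.15, 0, 0, 0, -0.012, 0, 0, -0.15, 0, 0, 0, -0.02, 0, 0, -0.15, 0, 0, 0, -0.025, 0, 0, -0.15, 0, 0, 0, -0.03, 0, 0, -0.15, 0, 0, 0, -0.03, 0, 0, -0.15, 0, 0, 0, -0.02, 0, 0, -0.15, 0, 0, 0, -0.01, 0, 0, -0.15, 0, 0, 0, 0, 0, 0, -0.15],
)

```text
clock: 54.45
eef_pos: [559.5, -258.7, 187.8]
eef_rot: [-0.515, 1.563, -0.517]
wrist_force: [-0.2, 0.2, -0.7]
finger_gap: 54.2
```

Request:
play_rows(
  motion=[0, 0, 0, 0, 0.01, -0.01, -0.15, 0, 0, 0, 0, 0.02, -0.02, -0.15, 0, 0, 0, 0, 0.03, -0.03, -0.15, 0, 0, 0, 0, 0.03, -0.03, -0.15, 0, 0, 0, 0, 0.03, -0.03, -0.15, 0, 0, 0, 0, 0.03, -0.02, -0.15, 0, 0, 0, 0, 0.02, -0.01, -0.15, 0, 0, 0, 0, 0.01, 0, -0.15, 0, 0, 0, 0, 0, 0, -0.15],
)

```text
clock: 55.35
eef_pos: [400.5, -71.5, 178.1]
eef_rot: [3.068, 1.567, 3.065]
wrist_force: [0.9, -0.0, 0.7]
finger_gap: 54.1
```

```bash
python3 -c "
from h import *
import cv2
rem(560,-257,23.1,0)
for n in('top','side'):
  p,d=camera(n);cv2.imwrite('pics/z_%s.png'%n,cv2.convertScaleAbs(p,alpha=1.5))"; python3 pic.py t 240 150 280 220 290 120 140 320
```

```text
clock 55.35 pos [400.5 -71.5 178.1] gap 54.070842833197226 F [ 0.9 -0.   0.7] q [-0.3  0.   1.9 -0.   1.2 -0.3]
jaw -0.1725794332984286 turn rotvec [-0.003, -0.003, -0.0] shift after turn (mm xyz tool) [ 155.  -185.5  159.5] q6 est -0.263103920353679
```

View pics/z_top.png

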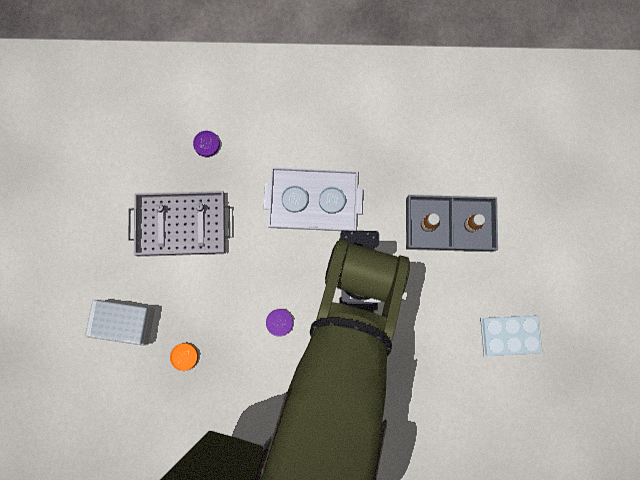

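View pics/z_side.png

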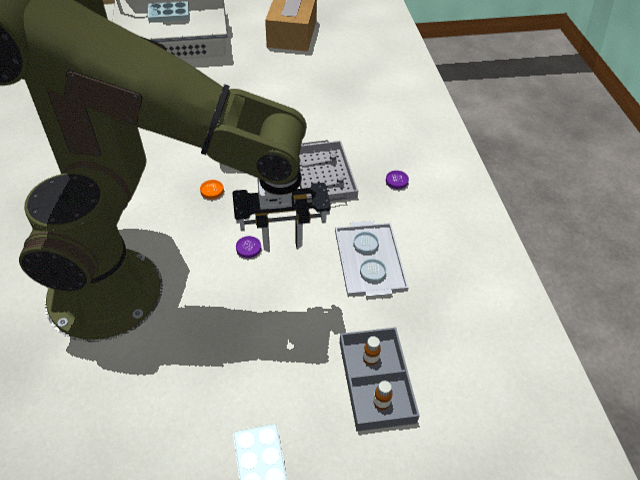

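View pics/t.png

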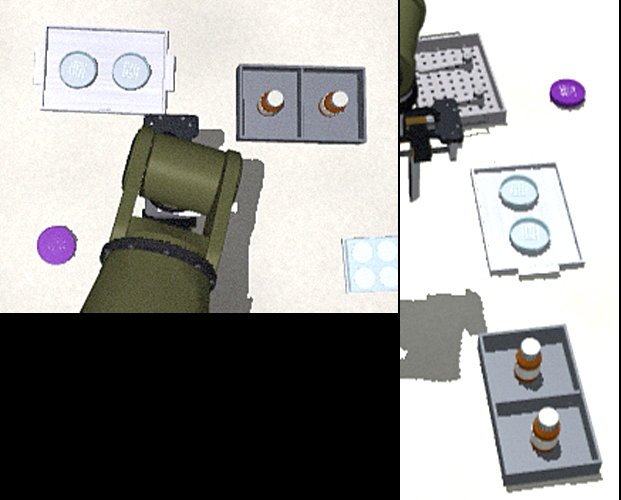

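In both views the dishes lie flat side by side in the tray, at about (295,199) and (332,200) in the top view. The clips stand upright in the pan, and the bottle stands in its bay at (431,222). The well plate and tip box are where they started.

```bash
python3 -c "
from cell import *
print(sign_off())"
```

```text
the job is handed in; nothing more can be done
None
```

The job is done and handed in at about 55 s of the 131 s allowed; sign-off gave no verdict.

- **Order:** I put both dishes in the tray, then both clips in the pan, then the bottle in the empty caddy bay. Each was lowered onto its floor before release.
- **Dishes:** they lie flat, about 85 mm apart centre to centre, clear of the walls.
- **Clips:** both are right way up, with their strips parallel about 90 mm apart and well clear of the rim.
- **Bottle:** it stands upright near the middle of the bay.
- **Left alone:** the well plate, tip box and look-alike dishes show at their starting places in the last pictures.
- **Robot:** the gripper is empty and clear of everything. The wrist force stayed under about 2 N in every reading I took.

**Disagreements:**
- The two cameras differed by up to about 4.5 mm, mainly in y, so I used averages.
- The networks misread some items, for example naming clips as bottles and the well plate as a clip. I checked those by eye in the pictures.
- I checked the final positions by eye in the pictures, not with fresh measurements. In the last side view the arm partly hid the pan, so the clips rest on the last top view and earlier clear views from both cameras.

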